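Take the sprung tweezers out of the drop-front box and hold them at the marked gap

ROBOT

A 6-joint arm with a two-finger parallel gripper is mounted at the origin on the work surface. World frame = base frame: x ahead of the robot, y to its left, z up, the work surface at z = 0. Lengths are in mm, angles in rad, forces in N, time in s.
With the tool pointing down it reaches from about 325 to 750 mm from the base axis. Payload 7.6 kg.
Tool frame: the origin (TCP) lies on the centre line of the jaws, within the pads' length; the fingertips stand 8 mm ahead of it and the grasp point (between the pads) lies 11 mm behind it; z points along the fingers, y is the direction in which the jaws open and shut (so a half turn about z gives the same grasp; the last joint's range is limited). The gripper opens to 85 mm and grips with 20 to 120 N. Pads are 22 mm wide; open, the fingers measure 114 mm over their backs; the gripper's body (76 mm by 85 mm) begins 54 mm behind the grasp point. The pads swing forward as they close: fully open they stand 13 mm farther back than shut.
Start: joints at [-1.413, 0.052, 1.401, -0, 1.689, -0.07], TCP at [118.587, -511.451, 239.323] pointing down, gripper open.
Joint ranges: [-2.9, 2.9], [-0.91, 2.17], [0.12, 2.37], [-1.06, 4.2], [0.26, 2.73], [-2.93, 2.93]. Speed limits (rad/s): [2.57, 2.57, 3.01, 3.14, 3.14, 3.14].

INTERFACE

Orientations are given as a rotation vector (axis times angle).
In Python, from plant import ctrl gives the robot as it stands.
- The arm moves only by the tool move_arm, never from a script. Its argument "steps" is a list of rows, each a list of 5 numbers: the shift along the world's x, y, z in m, then the turn about the world's z in degrees, then the opening, from 0 (shut) to 1 (fully open). A call has 1 to 10 rows; each row is the pose to reach, as a shift and turn from the pose commanded when the call began; what a row does not reach only later rows make up. A row lasts 1/12 s, in which the tool goes at most 41.7 mm and 7.16 degrees, less where a joint would pass 70% of its speed; a pose out of reach is approached as far as the arm can. A call with a gripper value outside its range is refused whole. The fingers move at their own pace and stop on an object; the grip force is fixed at half the most. Time passes only in rows, so rows that repeat a pose let the fingers close. It gives the time, the measured TCP pose, the force and the opening at its end, in the units of the state.
- ctrl.read_state(): the state, without advancing time (a new reading comes with each control period).
- ctrl.camera(name): name is "scene" or "top"; returns a dict with "image" (480x640x3 uint8, red, green, blue), "depth" (480x640 float32, mm along the optical axis (not along the pixel's ray), 0 where there is no reading), "K" (3x3 intrinsics, pixels), "view" (4x4, takes a point from world to camera coordinates). Camera axes: x right, y up, looking along -z (the intrinsics and any distortion apply to the point x, -y, -z); pixel columns grow to the right and rows downward; lengths in mm; the calibration is good to about 2 mm. A picture is of the moment at which its call begins.
- ctrl.sign_off(): hands the job in, once; it reports no verdict.
The state is a dict: "time_s": time; "qpos": joint angles; "qd": joint speeds; "joint_torque": joint torques, N m; "eef_pos": TCP position; "eef_rot": TCP orientation; "wrist_force": force on the tool from outside, world axes, zero at the start; "ft_torque": the same for the moment, N m; "opening": finger opening in mm.
Only numpy, scipy, OpenCV 4.12 (cv2) and the standard library are available. Lean on these libraries where they do the work, as an engineer would, in place of code of your own. Each camera call takes 0.05 s, during which the arm holds its last target.

TASK

Open the sloped flap of the grey drop-front box by swinging it forwards and all the way down, leave it open, and lift the sprung steel tweezers out to about 25 cm above the shelf. Squeeze them until their tips are 12 mm apart, the gap marked by the dark line on their gauge strip, ready to take a button cell out of the torch; never let the tips close together, and keep that gap steady up there for a few seconds. Finish while still holding the tweezers up in the air at that gap, and leave the torch, the light bulb and the shoehorn where they are.

Things in the scene. Friction and masses are not known exactly. Their poses are not given: they have to be found in the camera images.
- box: Grey plastic box fixed to the shelf, 160 deep (its x), 260 wide (its y), open upwards once the flap is open. Origin: centre of its underside, on the shelf. Its -x is the front with a 36 mm high wall, +x the rear with a 142 mm wall; sides slope between; walls and floor 4 thick. Inside, two ribs along x (12 high above the floor, 12 wide, at y = -65 and +50 mm) carry the tweezers.
- flap (a joint): The flap over the box: 0 = shut (sloping 35 degrees, low at the front), grows as it swings up and forwards; upright at 0.96 rad, stop at 2.50 (level, in front of the box). No latch: its weight (150 g) keeps it shut, past upright it sinks open by itself, damped, in about 3 s; 1 to 2 N at the bar opens it.
- flap_hinge (a point): Middle of the flap's hinge line (along the box's y), 40 mm above the shelf at the front wall; axes as the box's.
- flap_bar (a point): Middle of the round pull bar (16 mm diameter, 248 long, along the box's y) on the flap's free edge, 220 mm from the hinge line. Shut, it is 168 mm above the shelf and 19 mm behind the rear wall's outer face, with free space behind and below, so it can be pushed forwards from behind or pinched from above.
- tw_mid (a point): Middle of the steel tweezers, midway between the grip plates, half-way up (as they lie on the ribs about 21 mm above the shelf). x axis along the tweezers to the tips, y across (the squeezing direction), z up as they lie. Bow end at x = -122 mm, tips at x = +65 mm; arms 10 mm high.
- tw_left (a joint): Angle by which the left arm of the tweezers is squeezed in (the right one mirrors it): 0 relaxed (tips 36 mm apart), 0.073 rad at the 12 mm mark, 0.109 tips closed; about 0.33 m of tip gap per rad. The gauge strip on the left arm crosses the right arm 25 mm short of the tips; at the mark its dark line lies at the right arm's outer edge.
- tw_left_tip (a point): Inner face of the left tip of the tweezers; the tip gap is the distance to the right one.
- tw_right_tip (a point): Inner face of the right tip of the tweezers.
- tw: The tweezers, 65 g; axes as tw_mid, origin 5 mm below it. Grip plates x = -18 to +18, 18 high, centred on tw_mid; across their outer faces 40.5 mm when relaxed, at the 12 mm mark parallel and 26 mm apart (about 3.5 N on each; each mm more closes the tips 1.65 mm). No stop at the mark; the tips meet at 19 mm.
- torch: Bystander: small aluminium torch lying on the shelf, 98 long along its x, 32 diameter; origin under its middle.
- bulb: Bystander: glass light bulb standing in an open cardboard sleeve 62 x 62, 105 high overall; origin at its underside.
- shoehorn: Bystander: stainless shoehorn lying flat, about 170 long along its x, 35 wide; origin near its middle on the shelf.

How it is judged (in metres and radians):
On the way, in this order (a step that is already met when the one before it is completed fails the run):
1. the flap is swung open past 2 rad (value of joint flap above 2 rad), for 0.2 s.
2. the tweezers, held more than 20 cm above the shelf, stay at a tip gap of 9 to 15 mm for 1.5 s (distance between tw_left_tip and tw_right_tip between 0.009 and 0.015 m and height (world z) of tw_mid above 0.2 m and contact force between the fingers and tw above 0.5 N), for 1.5 s.
At the end, for the whole second after the job is handed in: The flap is open (over 2 rad) and the gripper holds the tweezers still (under 3 cm/s) in the air, their middle over 20 cm above the shelf, touching the box nowhere, with the tip gap at 12 mm within 3 mm and not changing (all of step 2 and contact force between tw and box below 0.1 N and linear speed of tw below 0.03 m/s and value of joint flap above 2 rad and velocity of joint tw_left between -0.05 and 0.05 rad/s); the arm keeps its last pose, push and grip.
It fails at once if the tweezers' tips close together (gap under 3 mm) (distance between tw_left_tip and tw_right_tip below 0.003 m).
It fails at once if the torch is pushed away (over 2 cm) (distance of torch from where it was at the start of the episode above 0.02 m).
It fails at once if the bulb is pushed away (over 2 cm) (distance of bulb from where it was at the start of the episode above 0.02 m).
It fails at once if the shoehorn is pushed away (over 2 cm) (distance of shoehorn from where it was at the start of the episode above 0.02 m).
It also fails if it takes over 54 s, if anything falls off the work surface, if the arm or the gripper's body presses on something with over 40 N, if the wrist force passes 120 N, or if a joint passes its speed limit or range.

## Working session

There is one attempt and no reset: what is moved stays moved. The work goes in short steps, Python scripts to look and compute and a tool call to move; the robot and the scene stay as the last step left them, time stands still between calls to the robot, and variables do not carry over. Pictures are saved under pics/ and viewed, and the job is handed in when it is done.

Besides the shell and the picture viewer there is one more tool, called by a JSON object that holds its "api" and its "payload". move_arm: Moves the arm, as the interface text tells. Its arguments: {"type":"object","properties":{"steps":{"type":"array"}},"required":["steps"]}

```bash
mkdir -p pics; ls
cat > h.py <<'E'
import numpy as np, cv2
from plant import ctrl
def shot(n,tag):
    c=ctrl.camera(n); cv2.imwrite(f'pics/{tag}.png',c['image'][...,::-1]); np.savez(f'{tag}.npz',**{k:np.asarray(c[k]) for k in('image','depth','K','view')}); return c
def world(c,u,v,d=None):
    K=c['K'];d=float(c['depth'][int(v),int(u)]) if d is None else d
    p=np.array([(u-K[0,2])/K[0,0]*d,-(v-K[1,2])/K[1,1]*d,-d,1]); return (np.linalg.inv(c['view'])@p)[:3]
def onz(c,u,v,z):
    o=np.linalg.inv(c['view'])[:3,3]; p=world(c,u,v,500.); r=p-o; return o+r*(z-o[2])/r[2]
def proj(c,p):
    q=c['view']@np.append(p,1); K=c['K']; return np.array([K[0,0]*q[0]/-q[2]+K[0,2],K[1,1]*-q[1]/-q[2]+K[1,2]])
E
python3 - <<'E'
from h import *
s=ctrl.read_state();print({k:np.round(v,3) for k,v in s.items()})
for n in('scene','top'):
    c=shot(n,n+'0');print(n,c.keys(),c['K'],np.round(c['view'],3),np.linalg.inv(c['view'])[:3,3])
E
```

```text
pics
{'time_s': np.float64(0.0), 'qpos': array([-1.413,  0.053,  1.402,  0.   ,  1.689, -0.07 ]), 'qd': array([ 0.   ,  0.001,  0.   ,  0.001,  0.   , -0.001]), 'joint_torque': array([ 0.0000e+00, -3.8166e+01, -3.6019e+01, -0.0000e+00,  6.0000e-03,
        0.0000e+00]), 'eef_pos': array([ 118.561, -511.14 ,  238.457]), 'eef_rot': array([-3.12 , -0.357,  0.   ]), 'wrist_force': array([-0.681,  0.331, -0.457]), 'ft_torque': array([-0.001, -0.073,  0.023]), 'opening': np.float64(85.523)}
scene dict_keys(['image', 'depth', 'K', 'view']) [[493.81442718   0.         314.30047768]
 [  0.         493.81442718 237.55354442]
 [  0.           0.           1.        ]] [[-5.260000e-01  8.500000e-01 -1.000000e-03  4.044680e+02]
 [-6.950000e-01 -4.290000e-01  5.760000e-01  2.587060e+02]
 [ 4.900000e-01  3.040000e-01  8.170000e-01 -1.554289e+03]
 [ 0.000000e+00  0.000000e+00  0.000000e+00  1.000000e+00]] [1153.78385085  239.49085606 1121.50079115]
top dict_keys(['image', 'depth', 'K', 'view']) [[612.52224906   0.         316.0479929 ]
 [  0.         612.52224906 243.35938298]
 [  0.           0.           1.        ]] [[ 2.300000e-02 -1.000000e+00  1.700000e-02 -1.693750e+02]
 [ 9.870000e-01  2.600000e-02  1.610000e-01 -5.626250e+02]
 [-1.620000e-01  1.300000e-02  9.870000e-01 -1.399661e+03]
 [ 0.000000e+00  0.000000e+00  0.000000e+00  1.000000e+00]] [ 332.68650741 -136.63845101 1474.7657135 ]
```

View pics/scene0.png

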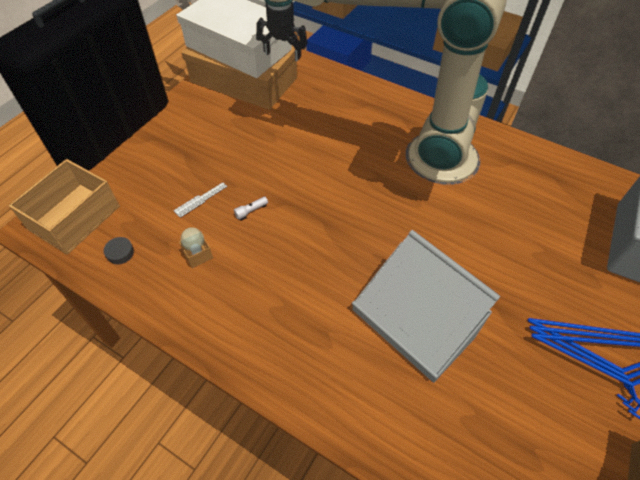

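View pics/top0.png

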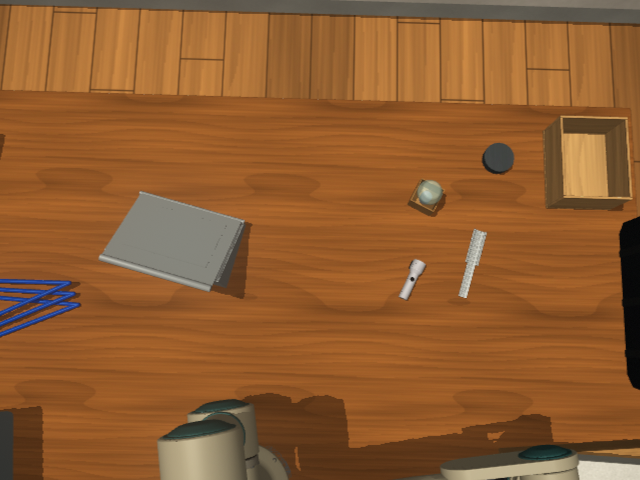

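The top view shows the box with its bar, from (100,258) to (212,289), on the robot's side. The hinge edge, from (140,193) to (243,222), is on the far side. The torch is at (412,280), the bulb at (428,195) and the shoehorn at (472,263), all well to the right.

Run:
```python
from h import *
T=dict(np.load('top0.npz'));S=dict(np.load('scene0.npz'))
for u,v in [(103,259),(130,266),(156,274),(182,281),(209,288),(142,196),(190,210),(240,222),(150,230),(190,250),(170,222)]:
    print('T',u,v,np.round(world(T,u,v)))
for u,v in [(414,238),(455,268),(493,297),(357,305),(395,342),(433,374)]:
    print('S',u,v,np.round(world(S,u,v)))
# bar/hinge lines: fit grey region in top
hsv=cv2.cvtColor(T['image'],cv2.COLOR_RGB2HSV); m=((hsv[...,1]<60)&(hsv[...,2]>60)).astype(np.uint8); m[:,:80]=0;m[:,270:]=0;m[:150]=0;m[320:]=0
P=np.array([world(T,u,v) for v,u in zip(*np.nonzero(m))]); P=P[P[:,2]>10]
# plane fit
c=P.mean(0);n=np.linalg.svd(P-c)[2][2];r=(P-c)@n;Q=P[abs(r)<4];c=Q.mean(0);n=np.linalg.svd(Q-c)[2][2];n*=np.sign(n[2]);print('plane n',n,'tilt',np.degrees(np.arccos(n[2])),'dir',np.degrees(np.arctan2(n[1],n[0])),c,len(Q))
rect=cv2.minAreaRect(Q[:,:2].astype(np.float32));print(rect,cv2.boxPoints(rect))
im=cv2.resize(T['image'][170:320,80:270],None,fx=4,fy=4,interpolation=cv2.INTER_CUBIC);cv2.imwrite('pics/z0.png',im[...,::-1])
```

```text
T 103 259 [500. 299. 175.]
T 130 266 [487. 241. 174.]
T 156 274 [471. 185. 175.]
T 182 281 [457. 128. 178.]
T 209 288 [444.  70. 177.]
T 142 196 [669. 260.  53.]
T 190 210 [638. 145.  53.]
T 240 222 [612.  25.  51.]
T 150 230 [577. 221. 108.]
T 190 250 [532. 126. 121.]
T 170 222 [602. 183.  81.]
S 414 238 [459.  86. 167.]
S 455 268 [488. 200. 169.]
S 493 297 [515. 299. 171.]
S 357 305 [624.  33.  42.]
S 395 342 [660. 154.  40.]
S 433 374 [686. 261.  45.]
plane n [ 0.8144382  -0.15341173  0.55960278] tilt 55.97166854268712 dir -10.667531050036349 [553.75135877 162.82976492 112.55617637] 729
((561.4868774414062, 160.07310485839844), (267.56463623046875, 59.86328887939453), 89.56175231933594) [[530.53284   26.523651]
 [590.3944    26.065765]
 [592.4409   293.62256 ]
 [532.57935  294.08044 ]]
```

View pics/z0.png

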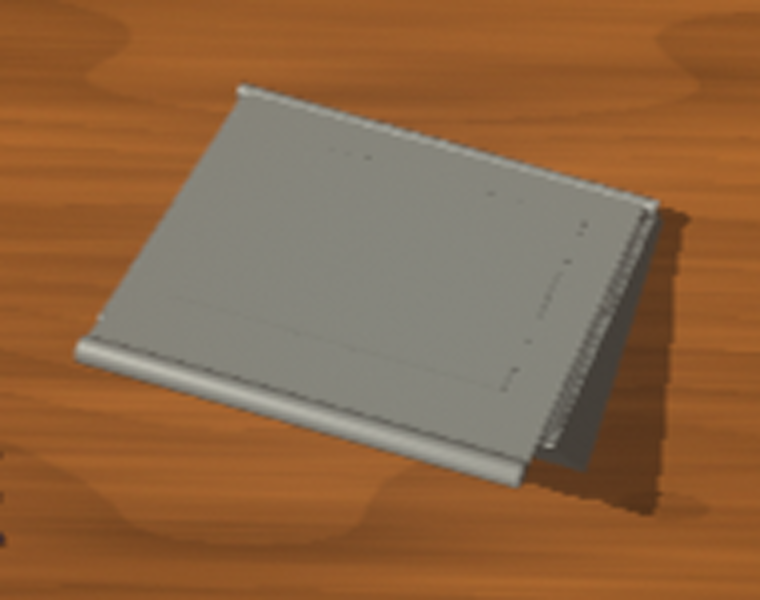

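Run:
```python
from h import *
T=dict(np.load('top0.npz'));S=dict(np.load('scene0.npz'))
tri=lambda a,b: None
def ray(c,u,v):
    o=np.linalg.inv(c['view'])[:3,3];r=world(c,u,v,500.)-o;return o,r/np.linalg.norm(r)
def two(a,b):
    o1,r1=ray(T,*a);o2,r2=ray(S,*b);s=np.linalg.lstsq(np.c_[r1,-r2],o2-o1,rcond=None)[0];p,q=o1+s[0]*r1,o2+s[1]*r2;return np.round((p+q)/2,1),round(float(np.linalg.norm(p-q)),1)
for n,a,b in [('barL',(99.5,258.5),(497,298)),('barR',(210.5,289.5),(411.5,234.5)),('hinL',(139.5,193),(433,377)),('hinR',(243.5,221.5),(352.5,307))]:
    print(n,two(a,b),'z-plane',np.round(onz(T,*a,168 if 'bar' in n else 42),1),np.round(onz(S,*b,168 if 'bar' in n else 42),1))
im=cv2.resize(S['image'][220:390,340:510],None,fx=4,fy=4,interpolation=cv2.INTER_CUBIC);cv2.imwrite('pics/z1.png',im[...,::-1])
```

```text
barL (array([503.6, 309.8, 159.2]), 3.8) z-plane [501.9 308.7 168. ] [510.5 307.4 168. ]
barR (array([442.3,  72.4, 151.6]), 2.8) z-plane [441.4  68.5 168. ] [453.7  76.4 168. ]
hinL (array([683.4, 268.4,  28.2]), 10.0) z-plane [678.5 269.3  42. ] [691.5 263.5  42. ]
hinR (array([621. ,  20.9,  15.4]), 0.5) z-plane [615.7  18.3  42. ] [633.9  25.9  42. ]
```

View pics/z1.png

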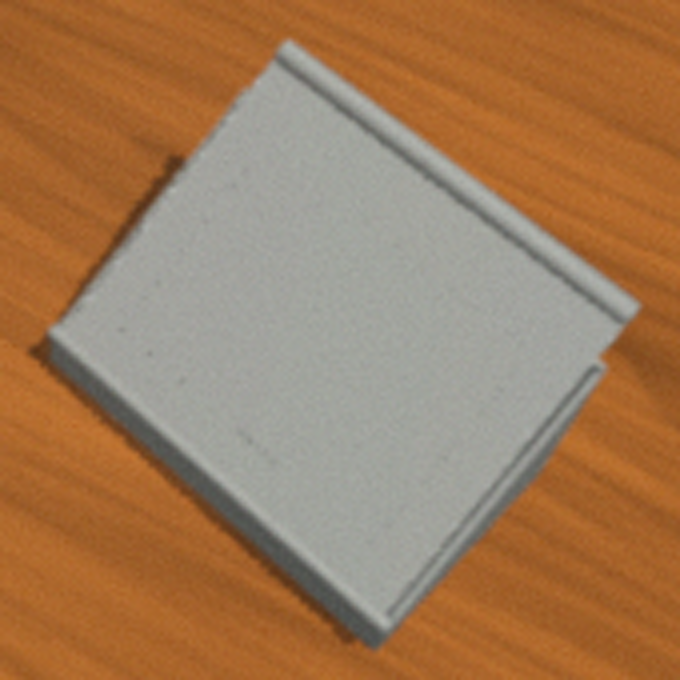

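Bar centre ≈ (477,190,168), length 246 (nominal 248). Hinge middle ≈ (652,145). Their horizontal distance is 181 against the expected 180. The forward direction is (0.970,-0.243). Next I bring the closed fingers in behind the bar.

{"api": "move_arm", "payload": {"steps": [[0.03,0.026,0,4,0],[0.06,0.052,0,8,0],[0.09,0.078,0,12,0],[0.12,0.104,0,16,0],[0.15,0.13,0,20,0],[0.18,0.156,0,24,0],[0.21,0.182,0,28,0],[0.24,0.208,0,32,0],[0.27,0.234,0,36,0],[0.3,0.26,0,40,0]]}}

```text
time_s: 0.93
eef_pos: [419.6, -249.7, 239.1]
eef_rot: [-2.808, -1.408, 0.0]
wrist_force: [0.2, -1.5, 0.5]
opening: -0.1
```

{"api": "move_arm", "payload": {"steps": [[0,0.04,0,3,0],[0,0.08,0,6,0],[0,0.12,0,9,0],[0,0.16,0,12,0],[0,0.2,0,15,0],[0,0.24,0,18,0],[0,0.28,0,21,0],[0,0.32,0,23,0],[0,0.36,0,23,0],[0,0.4,0,23,0]]}}

```text
time_s: 1.77
eef_pos: [417.9, 150.5, 239.1]
eef_rot: [2.474, 1.936, -0.0]
wrist_force: [1.2, -0.5, 0.8]
opening: 0.2
```

{"api": "move_arm", "payload": {"steps": [[0,0.028,0,0,0],[0,0.055,0,0,0],[0,0.055,-0.038,0,0],[0,0.055,-0.077,0,0],[0,0.055,-0.077,0,0]]}}

```text
time_s: 2.18
eef_pos: [414.7, 202.6, 154.3]
eef_rot: [-2.471, -1.934, 0.021]
wrist_force: [-0.8, 0.4, -0.5]
opening: -0.3
```

Run:
```python
from h import *
c=shot('top','top1');s=shot('scene','scene1')
a=cv2.resize(c['image'][150:350,60:300],(480,400),interpolation=cv2.INTER_CUBIC);b=cv2.resize(s['image'][180:380,330:490],(320,400),interpolation=cv2.INTER_CUBIC)
cv2.imwrite('pics/z2.png',np.hstack([a,b])[...,::-1])
h=np.array([652,145]);f=np.array([.970,-.243])
p0=None
st=ctrl.read_state();print(st['eef_pos'],st['wrist_force'])
for d in range(0,81,8):
    a=np.radians(35+d);b=h-220*np.cos(a)*f; t=b-22.5*f; print(d,np.round(t),round(40+220*np.sin(a)-6), 'shift',np.round(np.r_[t,34+220*np.sin(a)]-np.array([418.6,203.5,162.3])))
```

```text
[417.95548592 203.23212205 161.95721481] [ 0.0393636  -0.44739072  1.96174708]
0 [455. 194.] 160 shift [37. -9. -2.]
8 [474. 190.] 184 shift [ 56. -14.  22.]
16 [496. 184.] 205 shift [ 77. -19.  43.]
24 [520. 178.] 223 shift [102. -25.  60.]
32 [547. 171.] 237 shift [128. -32.  74.]
40 [575. 164.] 247 shift [156. -39.  84.]
48 [604. 157.] 252 shift [186. -47.  90.]
56 [634. 150.] 254 shift [215. -54.  92.]
64 [664. 142.] 251 shift [245. -61.  89.]
72 [693. 135.] 244 shift [274. -69.  82.]
80 [720. 128.] 233 shift [302. -76.  71.]
```

View pics/z2.png

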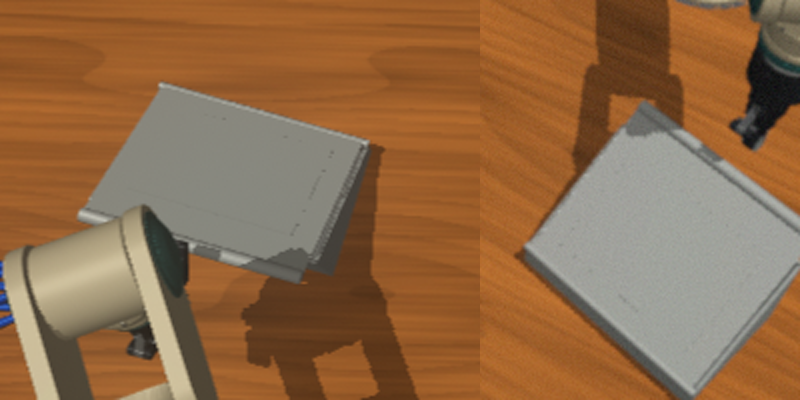

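The arm hides part of the top view. In the scene crop at about (745,130) the fingertips are behind the bar with free space between, at bar height. Now I push along the arc.

{"api": "move_arm", "payload": {"steps": [[0.02,-0.005,-0.002,0,0],[0.037,-0.009,-0.002,0,0],[0.047,-0.012,0.01,0,0],[0.057,-0.014,0.022,0,0],[0.067,-0.017,0.033,0,0],[0.078,-0.019,0.043,0,0],[0.09,-0.022,0.052,0,0],[0.103,-0.025,0.06,0,0],[0.116,-0.029,0.068,0,0],[0.129,-0.032,0.074,0,0]]}}

```text
time_s: 3.12
eef_pos: [549.1, 171.3, 241.7]
eef_rot: [2.473, 1.933, 0.01]
wrist_force: [-1.9, 0.8, 0.7]
opening: -0.3
```

Run:
```python
from h import *
c=shot('top','top2');s=shot('scene','scene2')
a=cv2.resize(c['image'][150:350,60:300],(480,400),interpolation=cv2.INTER_CUBIC);b=cv2.resize(s['image'][180:380,330:490],(320,400),interpolation=cv2.INTER_CUBIC)
cv2.imwrite('pics/z3.png',np.hstack([a,b])[...,::-1])
st=ctrl.read_state();print(st['eef_pos'],st['wrist_force'])
```

```text
[549.74386086 170.87698533 240.77364944] [-0.21595873  0.47725085  0.45586667]
```

View pics/z3.png

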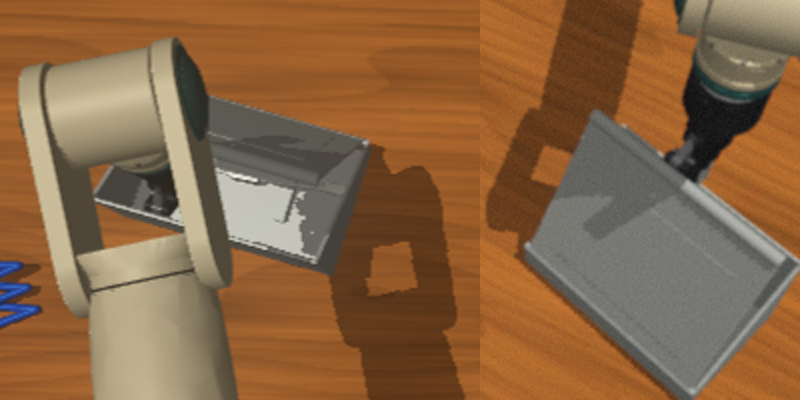

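The flap is part open and the bar rests against the fingers, at about (690,170) in the crop. I continue past upright.

{"api": "move_arm", "payload": {"steps": [[0.014,-0.004,0.006,0,0],[0.028,-0.007,0.01,0,0],[0.043,-0.011,0.013,0,0],[0.058,-0.015,0.016,0,0],[0.072,-0.018,0.017,0,0],[0.087,-0.022,0.018,0,0],[0.102,-0.026,0.017,0,0],[0.117,-0.03,0.015,0,0],[0.131,-0.034,0.012,0,0],[0.145,-0.037,0.008,0,0]]}}

```text
time_s: 4.05
eef_pos: [693.1, 134.2, 246.4]
eef_rot: [2.474, 1.934, 0.003]
wrist_force: [-0.4, -0.7, 0.4]
opening: -0.0
```

{"api": "move_arm", "payload": {"steps": [[0.02,-0.005,0,0,0],[0.025,-0.006,0,0,0],[0.0,0,0.03,0,0],[-0.03,0.01,0.06,0,0],[-0.06,0.015,0.09,0,0],[-0.1,0.025,0.1,0,0],[-0.14,0.035,0.1,0,0],[-0.18,0.045,0.1,0,0.7],[-0.22,0.055,0.1,0,0.7],[-0.25,0.055,0.1,0,0.7]]}}

```text
time_s: 4.88
eef_pos: [439.3, 190.4, 345.9]
eef_rot: [2.473, 1.937, 0.004]
wrist_force: [0.1, 0.1, 1.4]
opening: 35.6
```

Run:
```python
from h import *
c=shot('top','top3');s=shot('scene','scene3')
a=cv2.resize(c['image'][80:330,40:290],(400,400),interpolation=cv2.INTER_CUBIC);b=cv2.resize(s['image'][200:450,270:520],(400,400),interpolation=cv2.INTER_CUBIC)
cv2.imwrite('pics/z4.png',np.hstack([a,b])[...,::-1])
st=ctrl.read_state();print(st['eef_pos'],st['wrist_force'])
```

```text
[438.65603897 190.00899076 346.9896226 ] [ 0.53706236 -0.34468533  0.07606237]
```

View pics/z4.png

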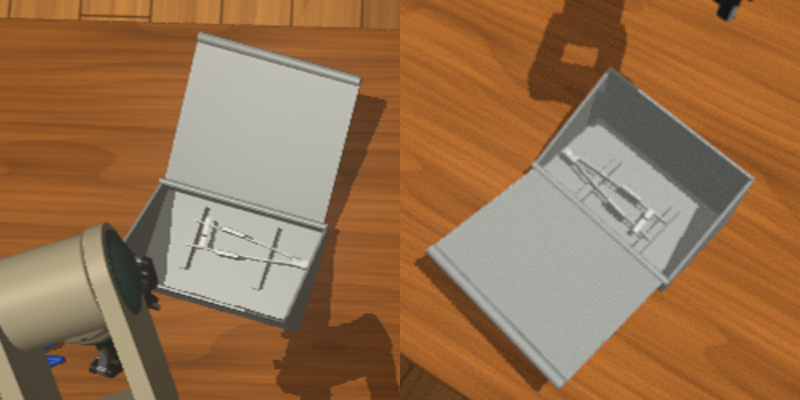

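The flap lies open beyond the box. The tweezers are visible in both views: bow end near (305,264) in the left crop, tips and gauge strip near (205,235). I zoom in to measure them.

Run:
```python
from h import *
T=dict(np.load('top3.npz'));S=dict(np.load('scene3.npz'))
a=cv2.resize(T['image'][185:285,120:250],None,fx=6,fy=6,interpolation=cv2.INTER_CUBIC);cv2.imwrite('pics/z5.png',a[...,::-1])
b=cv2.resize(S['image'][280:360,355:455],None,fx=7.5,fy=7.5,interpolation=cv2.INTER_CUBIC);cv2.imwrite('pics/z6.png',b[...,::-1])
for uv in [(165,100),(262,130),(263,128),(190,85)]: pass
for u,v in [(165,103),(262,128),(215,117),(141,201),(243,225)]: print(np.round(world(T,u,v)))
```

```text
[878. 205. 113.]
[825. -23. 109.]
[850.  88. 107.]
[664. 270.  22.]
[607.  19.  41.]
```

View pics/z5.png

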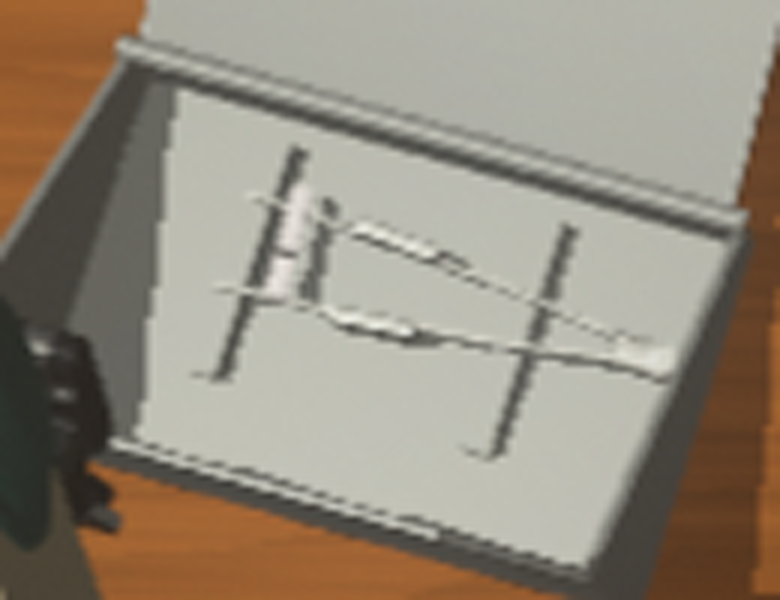

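View pics/z6.png

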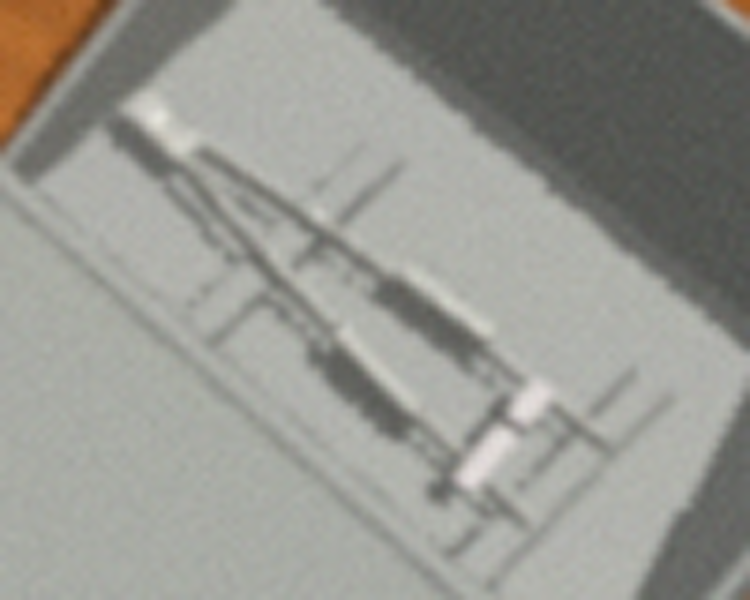

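Run:
```python
from h import *
T=dict(np.load('top3.npz'));S=dict(np.load('scene3.npz'))
t=lambda x,y:(x/6-.5+120+.08,y/6-.5+185+.08); s=lambda x,y:(x/7.5-.5+355,y/7.5-.5+280)
R={}
for n,a,b,z in [('pl far',t(393,242),s(375,365),30),('pl near',t(376,326),s(445,305),30),('bow',t(668,360),s(143,108),26),('tipfar',t(250,196),s(522,522),26),('tipnear',t(218,289),s(610,450),26)]:
    A,B=onz(T,*a,z),onz(S,*b,z);R[n]=(A+B)/2;print(n,np.round(A,1),np.round(B,1))
m=(R['pl far']+R['pl near'])/2;tip=(R['tipfar']+R['tipnear'])/2
for a,b in [(R['bow'],tip),(R['bow'],m),(m,tip),(R['pl near'],R['pl far'])]:
    d=b-a;print(np.linalg.norm(d[:2]),np.degrees(np.arctan2(d[1],d[0])))
print('mid',m, 'tip',tip)
d=R['bow'][:2]-tip[:2];d/=np.linalg.norm(d);print('mid from ends',tip[:2]+65*d,d)
```

```text
pl far [606.  158.7  30. ] [612. 157.  30.]
pl near [571.9 163.5  30. ] [581.2 167.   30. ]
bow [561.8  47.6  26. ] [566.4  49.9  26. ]
tipfar [624.  217.7  26. ] [634.  218.9  26. ]
tipnear [585.9 228.   26. ] [597.4 232.5  26. ]
181.47520202308482 75.25496237320449
116.37892719245727 75.74890754821347
65.1083300421345 74.37202815156402
33.32521730999066 -12.84825979733954
mid [592.77075264 161.54909606  30.        ] tip [610.31028602 224.250447    26.        ]
mid from ends [593.76660356 161.39102789] [-0.25451819 -0.96706799]
```

Top and scene disagree by 5–10 mm in x, so I check each camera's shelf height from depth and compare with the known gripper pose.

Run:
```python
from h import *
T=dict(np.load('top0.npz'));S=dict(np.load('scene0.npz'))
for c,pts in((T,[(60,200),(300,200),(330,300),(200,150),(520,300)]),(S,[(330,220),(300,300),(250,320),(400,200),(520,290)])):
    print([np.round(world(c,*p),1).tolist() for p in pts])
# landmarks seen by both, z=0-ish: torch centre, shoehorn centre via mask
for n,c in(('T',T),('S',S)):
    hsv=cv2.cvtColor(c['image'],cv2.COLOR_RGB2HSV);m=((hsv[...,1]<50)&(hsv[...,2]>120)).astype(np.uint8)
    k,l,st,ce=cv2.connectedComponentsWithStats(m)
    for i in range(1,k):
        if 30<st[i,4]<1500: 
            p=onz(c,*ce[i],3); print(n,st[i].tolist(),np.round(p,1))
s=ctrl.read_state();e=s['eef_pos'];print(e)
T=dict(np.load('top3.npz'));S=dict(np.load('scene3.npz'))
q=proj(S,e);print(q,proj(T,e))
x,y=int(q[0]),int(q[1]);im=cv2.resize(S['image'][y-50:y+50,x-60:x+60],None,fx=6,fy=6,interpolation=cv2.INTER_CUBIC);cv2.circle(im,(int((q[0]-x+60.5)*6),int((q[1]-y+50.5)*6)),3,(255,0,0),-1)
cv2.imwrite('pics/z7.png',im[...,::-1])
```

```text
[[666.1, 474.6, -2.0], [682.4, -114.0, -2.8], [437.4, -192.9, -2.3], [804.2, 139.6, -4.8], [448.5, -652.6, -0.9]]
[[406.5, -171.6, 0.5], [665.1, -107.2, -3.7], [778.4, -182.5, -2.3], [231.5, -35.5, -4.1], [340.1, 362.4, -4.8]]
T [355, 0, 260, 8, 1111] [1227.3 -671.8    3. ]
T [420, 182, 21, 21, 284] [ 710.3 -434.3    3. ]
T [459, 229, 27, 69, 705] [ 543.1 -536.9    3. ]
T [399, 260, 26, 40, 377] [ 495.7 -389.5    3. ]
T [577, 460, 63, 20, 1078] [  58.5 -842.1    3. ]
S [0, 0, 52, 37, 1023] [  163.9 -1803.1     3. ]
S [139, 0, 40, 24, 521] [ -157.3 -1348.      3. ]
S [505, 0, 24, 16, 288] [-950.4  -82.6    3. ]
S [526, 0, 16, 34, 112] [-915.7    3.2    3. ]
S [510, 0, 54, 105, 1281] [-699.5   81.2    3. ]
S [294, 16, 27, 17, 198] [-384.8 -753.4    3. ]
S [263, 26, 6, 9, 43] [-263.8 -866.6    3. ]
S [372, 44, 67, 33, 704] [-380.5 -312.1    3. ]
S [502, 63, 16, 37, 89] [-478.7   52.9    3. ]
S [0, 74, 22, 52, 590] [  557.4 -1372.2     3. ]
S [484, 84, 12, 13, 83] [-379.1   16.8    3. ]
S [175, 183, 52, 34, 390] [ 551.  -537.1    3. ]
S [234, 197, 33, 21, 264] [ 490.7 -392.5    3. ]
S [635, 205, 5, 34, 106] [-30.  576.9   3. ]
S [182, 233, 21, 18, 215] [ 670.7 -454.6    3. ]
[438.65603897 190.00899076 346.9896226 ]
[479.99874977 201.88429439] [129.29070139 280.9099896 ]
```

View pics/z7.png

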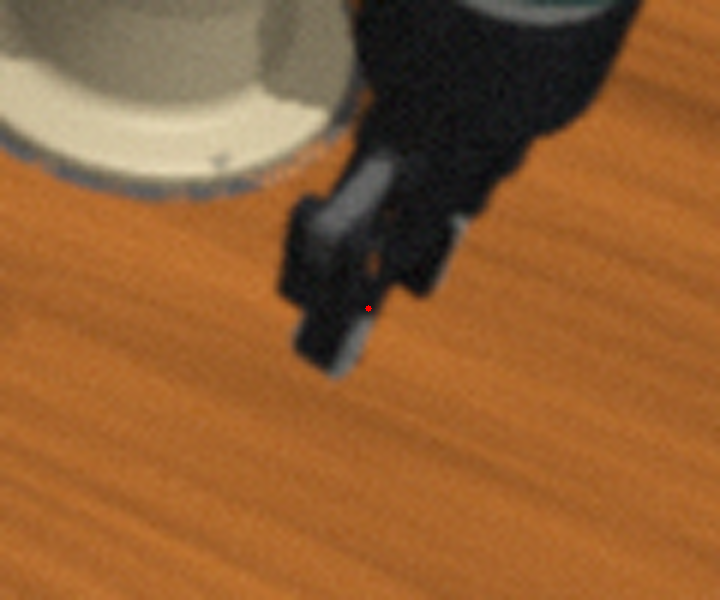

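The scene camera is off by several mm. On the shoehorn it reads 551 against 543 from the top view. The jaw direction centres itself, and along the tweezers both views agree (161–162). I take the middle at about (593,161.5), hover above it and check.

{"api": "move_arm", "payload": {"steps": [[0.04,-0.007,0,-1,0.7],[0.075,-0.014,0,-1,0.7],[0.11,-0.021,0,-1,0.7],[0.15,-0.028,-0.03,-1,0.7],[0.15,-0.028,-0.065,-1,0.7],[0.15,-0.028,-0.1,-1,0.7],[0.15,-0.028,-0.135,-1,0.7],[0.15,-0.028,-0.17,-1,0.7],[0.15,-0.028,-0.194,-1,0.7],[0.15,-0.028,-0.194,-1,0.7]]}}

```text
time_s: 5.82
eef_pos: [590.3, 160.7, 144.3]
eef_rot: [-2.489, -1.91, 0.014]
wrist_force: [-0.9, -0.7, -1.5]
opening: 59.8
```

Run:
```python
from h import *
c=shot('top','top4');s=shot('scene','scene4')
a=cv2.resize(c['image'][80:330,40:290],(400,400),interpolation=cv2.INTER_CUBIC);b=cv2.resize(s['image'][240:380,330:470],(400,400),interpolation=cv2.INTER_CUBIC)
cv2.imwrite('pics/z8.png',np.hstack([a,b])[...,::-1])
st=ctrl.read_state();e=st['eef_pos'];print(e,st['wrist_force'],st['opening'],st['eef_rot'])
print(proj(s,e),proj(c,e))
print([np.round(world(c,u,v)) for u,v in[(165,103),(215,117),(250,130)]])
```

```text
[592.90509975 161.36461412 151.25709701] [ 0.01794606 -0.2730068   0.98215147] 59.5515542756804 [2.49184624e+00 1.91300709e+00 1.98344641e-04]
[418.20976764 298.93959276] [172.80388492 220.18520895]
[array([922., 233.,   3.]), array([890., 106.,  -0.]), array([839.,  11.,  54.])]
```

View pics/z8.png

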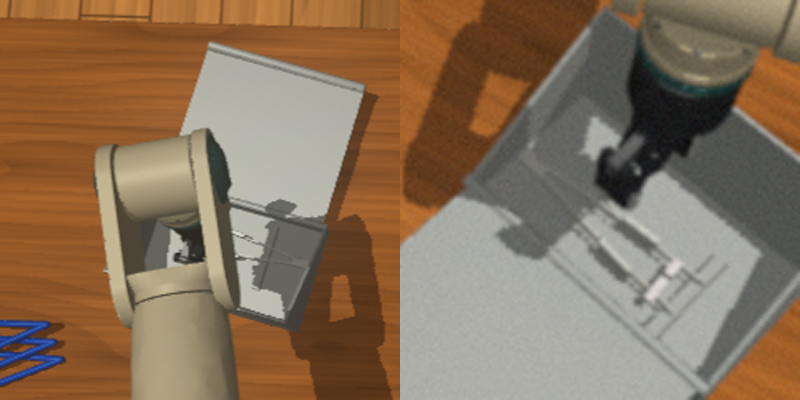

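The flap has now sunk fully, with its bar at z ≈ 54. The fingers are above the tweezers, near (625,190) in the right crop, with the plates at about (600,250) and (630,225) projecting below. I descend slowly near the end.

{"api": "move_arm", "payload": {"steps": [[0,0,-0.02,0,0.7],[0,0,-0.04,0,0.7],[0,0,-0.06,0,0.7],[0,0,-0.075,0,0.7],[0,0,-0.085,0,0.7],[0,0,-0.09,0,0.7],[0,0,-0.09,0,0.7]]}}

```text
time_s: 6.5
eef_pos: [593.2, 161.6, 61.3]
eef_rot: [2.491, 1.913, 0.002]
wrist_force: [0.6, 0.1, 0.2]
opening: 60.1
```

Run:
```python
from h import *
c=shot('top','top5');s=shot('scene','scene5')
a=cv2.resize(c['image'][180:290,130:240],(400,400),interpolation=cv2.INTER_CUBIC);b=cv2.resize(s['image'][280:360,360:440],(400,400),interpolation=cv2.INTER_CUBIC)
cv2.imwrite('pics/z9.png',np.hstack([a,b])[...,::-1])
st=ctrl.read_state();e=st['eef_pos'];print(e,st['wrist_force'],st['opening'],st['eef_rot'])
```

```text
[593.6085225  161.74630526  62.25962618] [0.36762585 0.13181877 0.26947731] 59.93315478357522 [2.49052358 1.9127706  0.00407059]
```

View pics/z9.png

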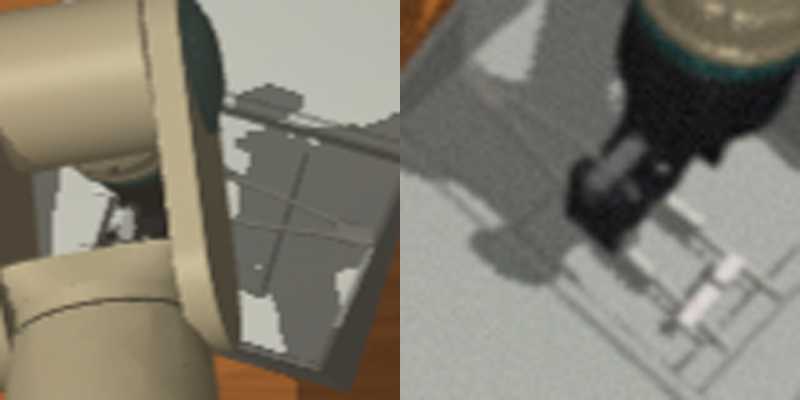

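Run:
```python
from h import *
s=dict(np.load('scene5.npz'));e=ctrl.read_state()['eef_pos']
f=np.array([.968,-.25,0]);a=np.array([.25,.968,0])
im=s['image'][270:370,350:450];im=cv2.resize(im,(600,600),interpolation=cv2.INTER_CUBIC)
P=lambda p:tuple(int(v) for v in (proj(s,p)-[350,270]+.5)*6)
for z,col in((e[2]-6,(255,0,0)),(10,(0,0,255))):
  for sg in(1,-1):
    q=np.array([P(np.r_[e[:2],z]+sg*d*f+w*a) for d,w in((30,-11),(30,11),(44,11),(44,-11))],np.int32)
    cv2.polylines(im,[q],True,col,1)
cv2.imwrite('pics/z10.png',im[...,::-1])
```

```text
(no output)
```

View pics/z10.png

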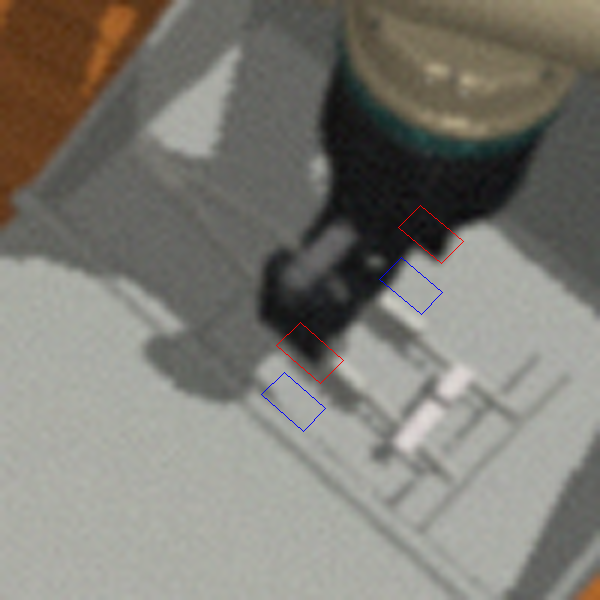

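Overlay: the predicted fingers at grasp height (blue) straddle both plates with about 9–10 mm on each side, and the midpoint (352,324) matches the plates' midpoint (355,325). I descend to the grasp height.

{"api": "move_arm", "payload": {"steps": [[0,0,-0.012,0,0.7],[0,0,-0.024,0,0.7],[0,0,-0.034,0,0.7],[0,0,-0.04,0,0.7],[0,0,-0.044,0,0.7],[0,0,-0.045,0,0.7],[0,0,-0.045,0,0.7]]}}

```text
time_s: 7.18
eef_pos: [592.5, 161.5, 15.0]
eef_rot: [-2.491, -1.913, 0.001]
wrist_force: [0.6, 0.3, 0.2]
opening: 59.9
```

{"api": "move_arm", "payload": {"steps": [[0,0,0,0,0.62],[0,0,0,0,0.56],[0,0,0,0,0.5],[0,0,0,0,0.48],[0,0,0,0,0.46],[0,0,0,0,0.44],[0,0,0,0,0.42],[0,0,0,0,0.42]]}}

```text
time_s: 7.85
eef_pos: [593.1, 161.7, 16.1]
eef_rot: [2.491, 1.913, 0.002]
wrist_force: [0.9, 0.8, 4.0]
opening: 36.2
```

Run:
```python
from h import *
s=shot('scene','scene6')
im=cv2.resize(s['image'][270:370,350:450],(600,600),interpolation=cv2.INTER_CUBIC)
cv2.imwrite('pics/z11.png',im[...,::-1])
st=ctrl.read_state();print(st['eef_pos'],st['wrist_force'],st['opening'])
```

```text
[593.04980374 161.65331407  15.9704783 ] [-0.3829638  -0.1064324   4.13956503] 35.86471845722988
```

View pics/z11.png

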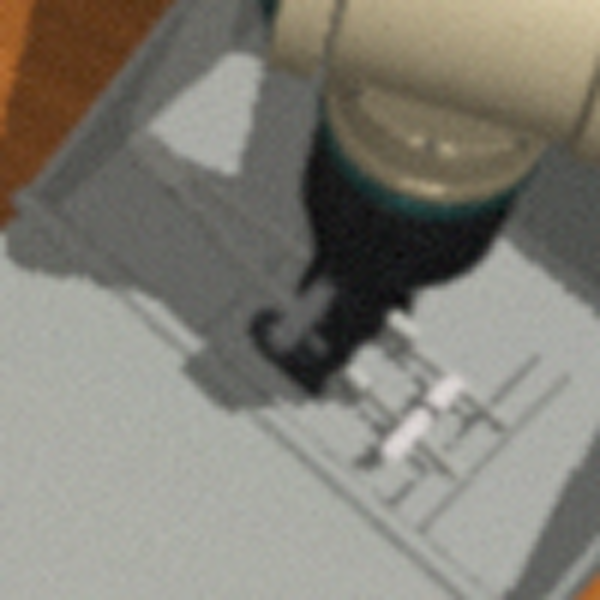

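The plates are between the pads at an opening of 35.9. The 4 N upward force comes from the pads swinging forward, so I raise slightly and close a bit more.

{"api": "move_arm", "payload": {"steps": [[0,0,0.002,0,0.42],[0,0,0.004,0,0.42],[0,0,0.004,0,0.4],[0,0,0.004,0,0.38],[0,0,0.004,0,0.36],[0,0,0.004,0,0.36]]}}

```text
time_s: 8.4
eef_pos: [592.3, 161.5, 19.0]
eef_rot: [-2.491, -1.913, 0.001]
wrist_force: [-0.7, 0.5, -1.2]
opening: 30.8
```

Run:
```python
from h import *
st=ctrl.read_state();print(st['eef_pos'],st['wrist_force'],st['opening'])
```

```text
[592.34969084 161.46341293  18.96543418] [-0.69451341  0.54664164 -1.17617405] 30.751561489634017
```

{"api": "move_arm", "payload": {"steps": [[0,0,0.005,0,0.36],[0,0,0.012,0,0.36],[0,0,0.022,0,0.36],[0,0,0.035,0,0.36],[0,0,0.05,0,0.36],[0,0,0.065,0,0.36],[0,0,0.08,0,0.36],[0,0,0.09,0,0.36],[0,0,0.095,0,0.36],[0,0,0.095,0,0.36]]}}

```text
time_s: 9.23
eef_pos: [593.3, 161.7, 116.4]
eef_rot: [2.49, 1.913, 0.004]
wrist_force: [-0.3, -0.5, -0.5]
opening: 30.7
```

Run:
```python
from h import *
s=shot('scene','scene7')
im=cv2.resize(s['image'][250:370,330:450],(600,600),interpolation=cv2.INTER_CUBIC)
cv2.imwrite('pics/z12.png',im[...,::-1])
st=ctrl.read_state();print(st['eef_pos'],st['wrist_force'],st['opening'])
```

```text
[592.79201119 161.58820584 114.94012242] [ 0.1494616  -0.10722299 -0.25730862] 30.76427593994315
```

View pics/z12.png

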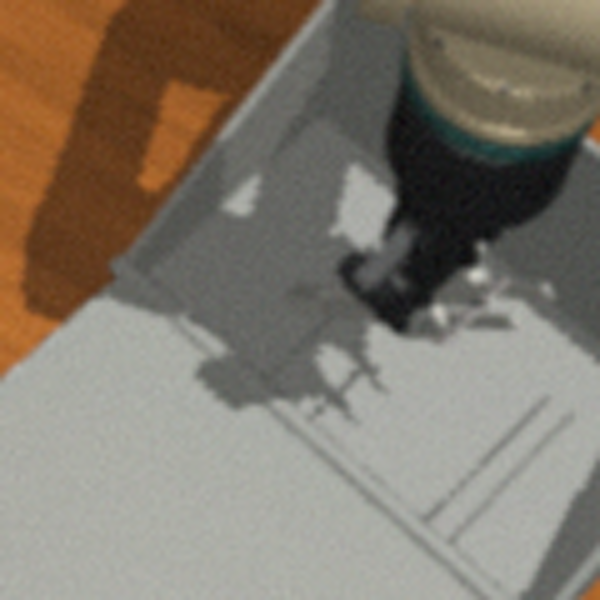

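The tweezers are out of the ribs but seem to have pivoted bow-down: the tips are at about (550,290), higher than a level pose would give. I lift clear and look again.

{"api": "move_arm", "payload": {"steps": [[0,0,0.015,0,0.36],[0,0,0.035,0,0.36],[0,0,0.06,0,0.36],[0,0,0.085,0,0.36],[0,0,0.11,0,0.36],[0,0,0.13,0,0.36],[0,0,0.145,0,0.36],[0,0,0.155,0,0.36],[0,0,0.16,0,0.36],[0,0,0.16,0,0.36]]}}

```text
time_s: 10.12
eef_pos: [592.7, 161.6, 274.4]
eef_rot: [2.491, 1.913, 0.0]
wrist_force: [-0.7, -0.1, -0.5]
opening: 31.0
```

Run:
```python
from h import *
s=shot('scene','scene8');c=shot('top','top8')
st=ctrl.read_state();print(st['eef_pos'],st['wrist_force'],st['opening'])
print(proj(s,st['eef_pos']))
im=cv2.resize(s['image'][220:340,350:470],(600,600),interpolation=cv2.INTER_CUBIC)
cv2.imwrite('pics/z13.png',im[...,::-1])
```

```text
[592.33230596 161.51011146 272.71459693] [-0.0475574   0.82733633 -1.55346622] 30.784646356981426
[428.72734624 270.06182972]
```

View pics/z13.png

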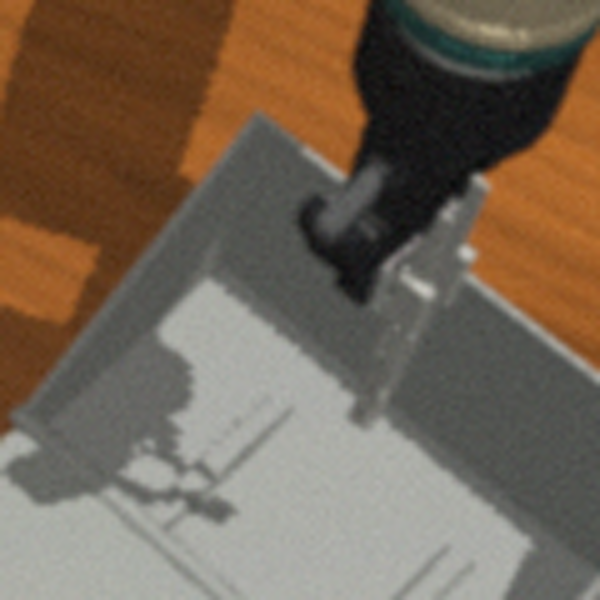

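View pics/top8.png

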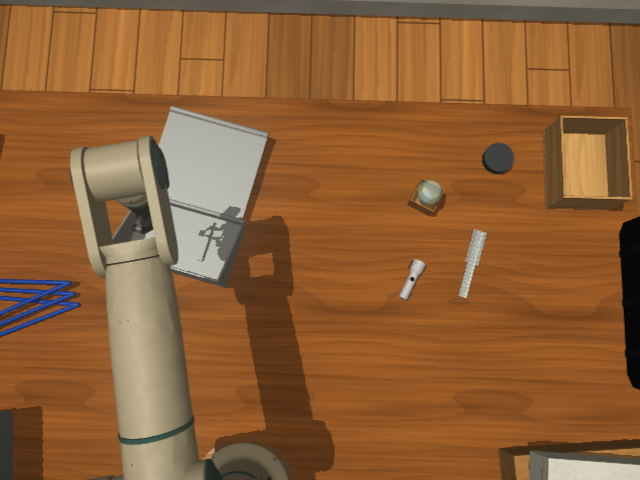

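The tweezers hang steeply, with the bow at about (370,415) and the tips at about (480,180), near or against the gripper. I use depth to get their true 3D attitude.

Run:
```python
from h import *
s=dict(np.load('scene8.npz'));e=ctrl.read_state()['eef_pos']
f=np.array([.968,-.25,0]);a=np.array([.25,.968,0])
V,U=np.mgrid[220:340,350:470]
d=s['depth'][220:340,350:470]
P=np.array([world(s,u,v) if s['depth'][v,u]>0 else [0,0,-99] for v,u in zip(V.ravel(),U.ravel())]).reshape(120,120,3)
Z=P[...,2]
rel=P-e; A=rel@a; F=rel@f
for pu,pv in [(370,415),(375,395),(385,360),(400,320),(410,300),(415,285),(425,270),(440,235),(465,255),(455,225),(480,180),(345,280),(360,295)]:
    i,j=int(pv/5),int(pu/5); print((pu,pv),'axis %.0f fwd %.0f z %.0f'%(A[i,j],F[i,j],rel[i,j,2]))
im=cv2.resize(s['image'][235:310,400:475],(600,600),interpolation=cv2.INTER_LANCZOS4)
vis=np.clip((Z-60)/3*2.0,0,255).astype(np.uint8);vis=cv2.resize(vis[15:90,50:],(0,0),fx=8,fy=8,interpolation=cv2.INTER_NEAREST)
cv2.imwrite('pics/z14.png',im[...,::-1])
```

```text
(370, 415) axis 18 fwd 8 z -106
(375, 395) axis 18 fwd 9 z -87
(385, 360) axis 17 fwd 11 z -54
(400, 320) axis 19 fwd 17 z -11
(410, 300) axis 21 fwd 18 z 8
(415, 285) axis 20 fwd 17 z 18
(425, 270) axis 21 fwd 14 z 26
(440, 235) axis 21 fwd 13 z 51
(465, 255) axis 25 fwd -7 z 18
(455, 225) axis 17 fwd -7 z 31
(480, 180) axis 19 fwd -10 z 62
(345, 280) axis -2 fwd 31 z 11
(360, 295) axis 6 fwd 32 z 11
```

View pics/z14.png

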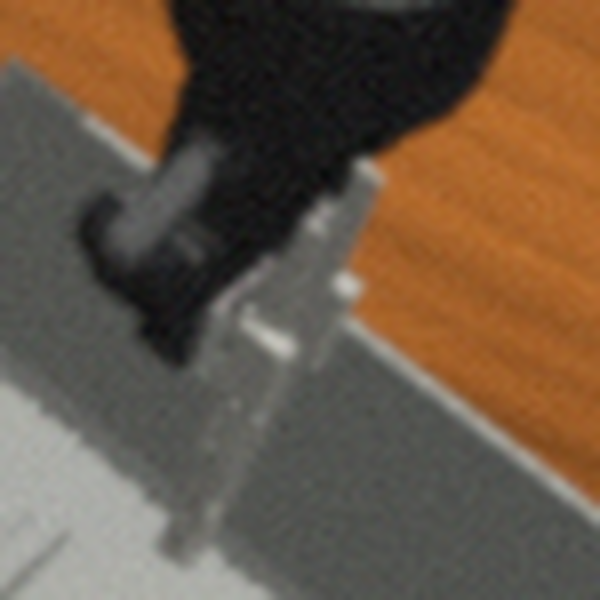

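Run:
```python
from h import *
f=np.array([.968,-.25,0]);a=np.array([.25,.968,0])
for tag,e in (('scene8',np.array([592.5,161.5,273.5])),('scene3',np.array([439,190,347.])),('scene5',np.array([593.6,161.7,62.3]))):
    s=dict(np.load(tag+'.npz'));q=proj(s,e);x,y=map(int,q)
    g=s['image'].max(-1)
    out=[]
    for v in range(y-25,y+25):
        for u in range(x-30,x+30):
            if g[v,u]<70 and s['depth'][v,u]>0:
                r=world(s,u,v)-e
                if np.linalg.norm(r)<90: out.append((r[2],r@a,r@f,u-x,v-y))
    out=np.array(out);o=out[out[:,0].argsort()]
    print(tag,q);print(np.round(o[:14],1))
    for F in (range(-60,61,10)):
        k=o[(abs(o[:,2]-F)<5)]
        if len(k): print('fwd',F,'zmin',np.round(k[:3,0],1),'axis',np.round([k[:,1].min(),k[:,1].max()]))
```

```text
scene8 [428.76191156 269.91593737]
[[ -0.5   6.7  26.4  -5.   11. ]
 [ -0.4  -5.9  29.6 -11.    8. ]
 [  1.2  -4.1  29.1 -10.    8. ]
 [  1.5   4.4  30.4  -7.   11. ]
 [  2.4   6.   29.5  -6.   11. ]
 [  3.7   2.2  31.3  -8.   10. ]
 [  4.1   0.8  29.8  -8.    9. ]
 [  4.2  -2.   29.5  -9.    8. ]
 [  4.4  -0.5  31.4  -9.    9. ]
 [  4.9   6.5  24.5  -4.    9. ]
 [  5.4  -0.3  28.7  -8.    8. ]
 [  5.9  -5.7  31.5 -11.    7. ]
 [  6.9  -4.1  30.7 -10.    7. ]
 [  7.2   4.4  31.9  -7.   10. ]]
fwd -20 zmin [31.7 34.4 36. ] axis [ 7. 17.]
fwd -10 zmin [39.4 39.7 41.4] axis [ 9. 18.]
fwd 10 zmin [40.9 52.9 71.7] axis [13. 16.]
fwd 20 zmin [ 4.9 36.6 39.8] axis [-4. 18.]
fwd 30 zmin [-0.5 -0.4  1.2] axis [-16.  17.]
fwd 40 zmin [42.9 49.2 50.1] axis [12. 12.]
fwd 50 zmin [39.3 40.  40.9] axis [-11.  14.]
fwd 60 zmin [56.  56.9 58.7] axis [-12.  11.]
scene3 [479.93434732 201.99153632]
[[ -6.    0.6 -23.    7.   -3. ]
 [ -6.    5.  -23.8   9.   -2. ]
 [ -5.    2.3 -23.6   8.   -3. ]
 [ -4.    4.1 -24.1   9.   -3. ]
 [ -3.9   7.  -23.3  10.   -2. ]
 [ -3.7   1.2 -24.6   8.   -4. ]
 [ -3.5  
[... 907 characters left out ...]
6.5 -30.1  -9.  -11. ]
 [-48.6 -14.8 -11.7  -4.    2. ]
 [-47.7  -9.1  21.5 -11.   12. ]
 [-47.1 -23.1 -13.6  -6.   -1. ]
 [-43.5 -15.5 -11.3  -4.    1. ]
 [ -5.3   2.1 -29.3   9.   -6. ]
 [ -1.2   4.6 -28.8  10.   -6. ]
 [  1.8   5.7  42.5  -9.   13. ]
 [  2.9   8.7 -26.4  11.   -5. ]]
fwd -40 zmin [-60.  -50.4] axis [-49. -21.]
fwd -30 zmin [-48.7  -5.3  -1.2] axis [-46.  11.]
fwd -20 zmin [-50.5] axis [-45. -45.]
fwd -10 zmin [-48.6 -47.1 -43.5] axis [-23. -15.]
fwd 20 zmin [-60.1 -49.2 -47.7] axis [-34.  19.]
fwd 30 zmin [39.8 59.6 60.4] axis [-16.  17.]
fwd 40 zmin [ 1.8  7.8 15.4] axis [-17.  15.]
fwd 50 zmin [12.6 39.  42.5] axis [ 6. 12.]
fwd 60 zmin [44.5 45.4 45.5] axis [-12.  13.]
```

The depth shows the tweezers hanging vertically (bow about 106 mm below the TCP), lying beside the gripper and held by the plates' edges. To judge this safely I turn them to face the scene camera and raise them for a closer view before squeezing further.

{"api": "move_arm", "payload": {"steps": [[0,0,0.004,-2,0.36],[0,0,0.012,-6,0.36],[0,0,0.025,-10,0.36],[0,0,0.04,-15,0.36],[0,0,0.055,-20,0.36],[0,0,0.07,-25,0.36],[0,0,0.085,-30,0.36],[0,0,0.095,-35,0.36],[0,0,0.1,-39,0.36],[0,0,0.1,-42,0.36]]}}

```text
time_s: 11.05
eef_pos: [592.8, 161.6, 374.3]
eef_rot: [3.013, 0.888, 0.0]
wrist_force: [0.1, -0.1, -0.3]
opening: 31.0
```

Run:
```python
from h import *
s=shot('scene','scene9');c=shot('top','top9')
st=ctrl.read_state();e=st['eef_pos'];print(e,st['wrist_force'],st['opening'])
q=proj(s,e);print(q);x,y=map(int,q)
im=cv2.resize(s['image'][y-40:y+60,x-50:x+50],(600,600),interpolation=cv2.INTER_LANCZOS4)
cv2.imwrite('pics/z15.png',im[...,::-1])
```

```text
[592.65064317 161.53796086 372.93005134] [ 0.07084174  1.25461867 -0.59649306] 30.744895733637005
[438.90882175 241.784017  ]
```

View pics/z15.png

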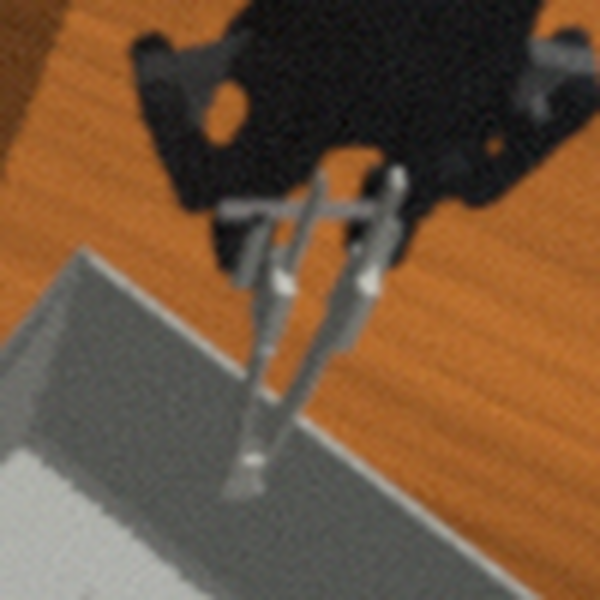

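Seen face-on, the pads no longer hold the plates. The plates, at about (275,285) and (365,285), have slipped below the pads, and the tweezers lean with the tips, at (320,175) and (395,180), between the fingers. This grasp is bad. I will lay the tweezers on the free shelf to the right of the box by letting the bow touch and drag, then regrasp them on the plates.

{"api": "move_arm", "payload": {"steps": [[-0.003,-0.008,0,-1,0.36],[-0.008,-0.023,-0.003,-3,0.36],[-0.015,-0.042,-0.008,-5,0.36],[-0.022,-0.062,-0.015,-7,0.36],[-0.029,-0.082,-0.02,-9,0.36],[-0.036,-0.102,-0.025,-11,0.36],[-0.043,-0.122,-0.03,-13,0.36],[-0.05,-0.142,-0.035,-15,0.36],[-0.057,-0.162,-0.04,-17,0.36],[-0.064,-0.182,-0.045,-19,0.36]]}}

```text
time_s: 11.98
eef_pos: [527.6, -21.8, 328.2]
eef_rot: [-3.118, -0.383, 0.002]
wrist_force: [1.2, 0.7, -0.8]
opening: 30.4
```

{"api": "move_arm", "payload": {"steps": [[-0.007,-0.02,-0.005,-2,0.36],[-0.014,-0.04,-0.01,-4,0.36],[-0.021,-0.06,-0.02,-6,0.36],[-0.028,-0.08,-0.03,-8,0.36],[-0.035,-0.1,-0.045,-10,0.36],[-0.042,-0.12,-0.06,-12,0.36],[-0.048,-0.14,-0.075,-14,0.36],[-0.053,-0.155,-0.09,-16,0.36],[-0.058,-0.165,-0.1,-17,0.36],[-0.06,-0.17,-0.11,-17,0.36]]}}

```text
time_s: 12.82
eef_pos: [467.4, -191.5, 217.9]
eef_rot: [-3.14, 0.083, 0.002]
wrist_force: [0.1, 0.4, -0.3]
opening: 30.5
```

Run:
```python
from h import *
s=shot('scene','scene10');c=shot('top','top10')
st=ctrl.read_state();e=st['eef_pos'];print(e,st['wrist_force'],st['opening'],st['eef_rot'],st['qpos'],st['time_s'])
q=proj(s,e);print(q);x,y=map(int,q)
im=cv2.resize(s['image'][y-40:y+60,x-50:x+50],(400,400),interpolation=cv2.INTER_LANCZOS4)
q=proj(c,e);x,y=map(int,q);print(q)
im2=cv2.resize(c['image'][y-50:y+50,x-50:x+50],(400,400),interpolation=cv2.INTER_LANCZOS4)
cv2.imwrite('pics/z16.png',np.hstack([im,im2])[...,::-1])
```

```text
[ 467.53547755 -190.56367233  217.34435818] [ 0.27707908  0.9895773  -0.96150523] 30.911434493117216 [-3.13912936  0.08080535  0.00482   ] [-4.60183494e-01  5.04617676e-03  1.49240555e+00 -4.30637283e-06
  1.64752321e+00  1.16208380e+00] 12.9167
[312.75300473 179.91770352]
[333.33414006 277.87835776]
```

View pics/z16.png

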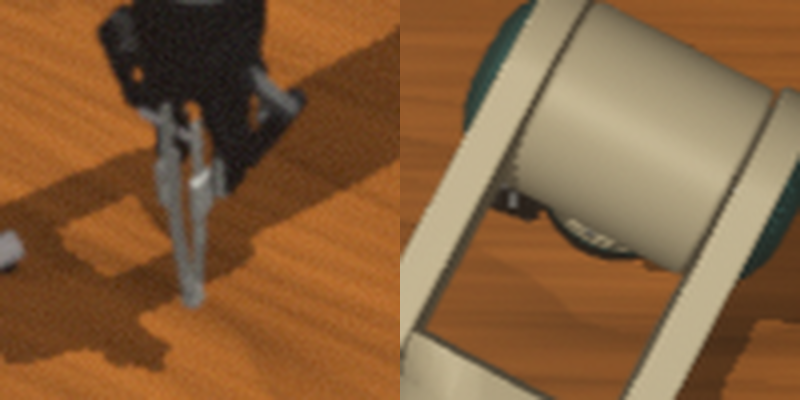

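The tweezers still hang steady, with the bow at about (195,300) in the left crop. I lower until the bow nears the shelf, then drag forwards while sinking.

{"api": "move_arm", "payload": {"steps": [[0,0,-0.015,0,0.36],[0,0,-0.035,0,0.36],[0,0,-0.055,0,0.36],[0,0,-0.07,0,0.36],[0,0,-0.08,0,0.36],[0,0,-0.087,0,0.36],[0,0,-0.09,0,0.36],[0,0,-0.09,0,0.36]]}}

```text
time_s: 13.58
eef_pos: [468.8, -190.2, 129.5]
eef_rot: [3.141, -0.08, 0.0]
wrist_force: [-0.7, 0.1, -1.3]
opening: 30.9
```

```bash
cat > look.py <<'E'
from h import *
import sys
t=sys.argv[1]
s=shot('scene','s'+t)
st=ctrl.read_state();e=st['eef_pos'];print(np.round(e,1),np.round(st['wrist_force'],2),round(float(st['opening']),2),round(float(st['time_s']),2))
q=proj(s,e);x,y=map(int,q);y0=max(y-40,0);x0=x-50
im=cv2.resize(s['image'][y0:y0+100,x0:x0+100],(600,600),interpolation=cv2.INTER_LANCZOS4)
print('scene crop origin',x0,y0);cv2.imwrite(f'pics/l{t}.png',im[...,::-1])
E
python3 look.py 11
```

```text
[ 469.  -190.4  130.1] [-0.52 -0.62 -0.08] 30.73 13.63
scene crop origin 262 162
```

View pics/l11.png

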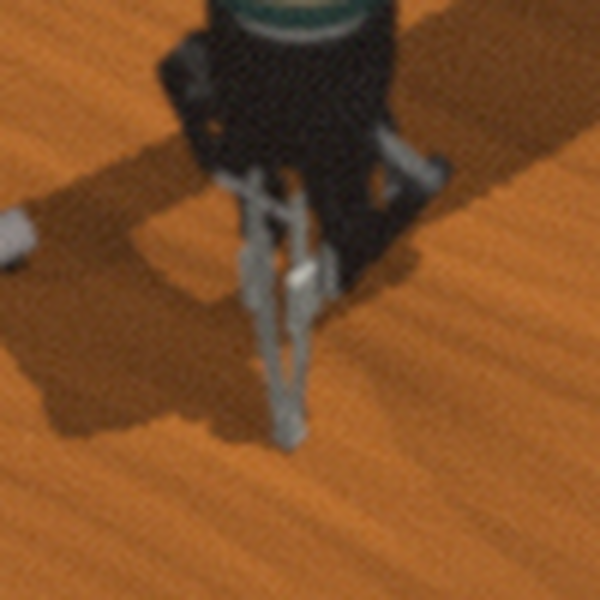

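Run:
```python
from h import *
s=dict(np.load('s11.npz'))
for u,v in [(290,440),(290,430),(288,410),(300,275),(257,275),(298,205),(256,180)]:
    print((u,v),np.round(world(s,262+u/6,162+v/6)-np.array([469,-190.4,130]),0),np.round(world(s,262+u/6,162+v/6)))
```

```text
(290, 440) [  20.    4. -118.] [ 489. -186.   12.]
(290, 430) [  22.    6. -106.] [ 491. -185.   24.]
(288, 410) [ 24.   6. -87.] [ 493. -184.   43.]
(300, 275) [24. 13. 15.] [ 493. -177.  145.]
(257, 275) [24. -9. -0.] [ 493. -199.  130.]
(298, 205) [23. 12. 59.] [ 492. -178.  189.]
(256, 180) [ 21. -10.  59.] [ 490. -200.  189.]
```

{"api": "move_arm", "payload": {"steps": [[0.008,0,-0.006,0,0.36],[0.018,0,-0.011,0,0.36],[0.03,0,-0.014,0,0.36],[0.042,0,-0.017,0,0.36],[0.054,0,-0.021,0,0.36],[0.064,0,-0.025,0,0.36],[0.074,0,-0.03,0,0.36],[0.074,0,-0.03,0,0.36]]}}

```text
time_s: 14.3
eef_pos: [544.6, -190.6, 100.3]
eef_rot: [3.14, -0.08, 0.005]
wrist_force: [2.4, -0.8, 2.3]
opening: 30.6
```

```bash
python3 look.py 12
```

```text
[ 543.9 -190.7  100.7] [ 2.46 -0.12  2.29] 30.96 14.35
scene crop origin 247 189
```

View pics/l12.png

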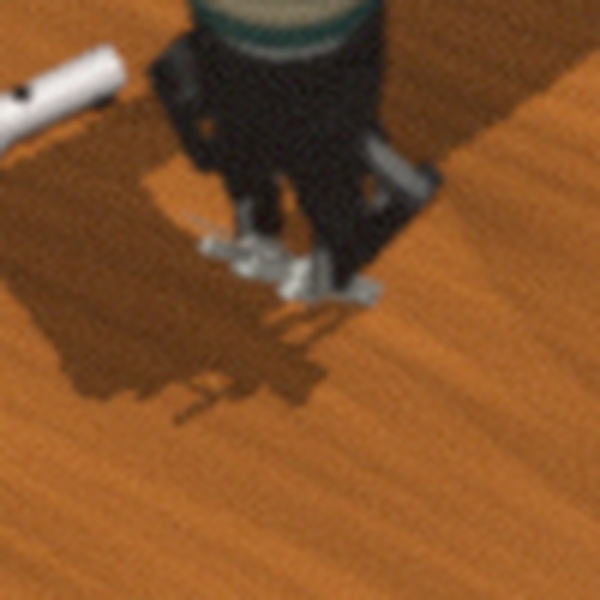

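Run:
```python
from h import *
s=dict(np.load('s12.npz'));e=np.array([543.9,-190.7,100.7])
for u,v in [(208,243),(222,246),(240,262),(255,255),(270,265),(290,285),(300,280),(320,265),(325,290),(345,290),(370,290),(243,215)]:
    print((u,v),np.round(world(s,247+u/6,189+v/6)-e,0))
```

```text
(208, 243) [ 51. -10.  53.]
(222, 246) [43. -9. 41.]
(240, 262) [ 31. -10.  16.]
(255, 255) [23. -8. 13.]
(270, 265) [39. 12. 39.]
(290, 285) [29. 14. 14.]
(300, 280) [25. 16. 14.]
(320, 265) [14. 19. 14.]
(325, 290) [17. 23.  3.]
(345, 290) [10. 29. -1.]
(370, 290) [-41.   8. -77.]
(243, 215) [ 13. -20.  20.]
```

The depth confirms it is working as planned. The tips are now forward and up at (+51,−10,+53) from the TCP, the bow trails at (−41,+8,−77), and the tilt is about 55° from level. I keep following the arc down.

{"api": "move_arm", "payload": {"steps": [[0.01,0,-0.007,0,0.36],[0.02,0,-0.016,0,0.36],[0.028,0,-0.024,0,0.36],[0.036,0,-0.032,0,0.36],[0.043,0,-0.041,0,0.36],[0.049,0,-0.051,0,0.36],[0.053,0,-0.058,0,0.36],[0.056,0,-0.065,0,0.36],[0.056,0,-0.065,0,0.36]]}}

```text
time_s: 15.1
eef_pos: [598.0, -190.2, 33.0]
eef_rot: [-3.14, 0.081, 0.003]
wrist_force: [0.3, 0.4, -0.5]
opening: 31.0
```

```bash
python3 look.py 13
```

```text
[ 598.1 -190.3   33.8] [1.23 0.61 0.09] 31.21 15.15
scene crop origin 236 218
```

View pics/l13.png

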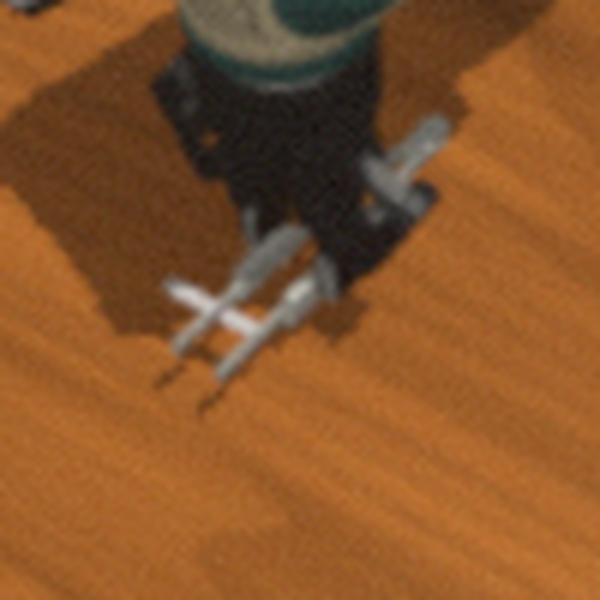

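The tweezers are now nearly level, with the tips at (180,345) and (222,375) and the bow at (440,130). I lower a little more, release them onto the shelf and back off upwards.

{"api": "move_arm", "payload": {"steps": [[0.002,0,-0.005,0,0.36],[0.003,0,-0.01,0,0.36],[0.003,0,-0.013,0,0.36],[0.003,0,-0.013,0,0.42],[0.003,0,-0.013,0,0.5],[0.003,0,-0.013,0,0.6],[0.003,0,-0.013,0,0.7],[0.003,0,-0.013,0,0.7],[0.003,0,0.01,0,0.7],[0.003,0,0.04,0,0.7]]}}

```text
time_s: 15.98
eef_pos: [599.7, -189.8, 71.7]
eef_rot: [-3.138, 0.081, 0.01]
wrist_force: [0.8, -0.0, 0.0]
opening: 59.6
```

{"api": "move_arm", "payload": {"steps": [[0,0,0.03,0,0.7],[-0.03,0,0.06,0,0.7],[-0.06,0,0.08,0,0.7],[-0.1,0,0.09,0,0.7],[-0.13,0,0.09,0,0.7],[-0.16,0,0.09,0,0.7],[-0.16,0,0.09,0,0.7]]}}

```text
time_s: 16.57
eef_pos: [437.7, -190.2, 164.1]
eef_rot: [-3.14, 0.083, 0.003]
wrist_force: [-0.6, 0.4, 1.0]
opening: 59.6
```

Run:
```python
from h import *
s=shot('scene','s14');c=shot('top','t14')
st=ctrl.read_state();print(st['eef_pos'],st['opening'],st['time_s'])
for n,m in(('s',s),('t',c)):
    x,y=map(int,proj(m,np.array([590,-190,9])));print(n,x-50,y-50)
    globals()[n+'i']=cv2.resize(m['image'][y-50:y+50,x-50:x+50],(600,600),interpolation=cv2.INTER_LANCZOS4)
cv2.imwrite('pics/l14s.png',si[...,::-1]);cv2.imwrite('pics/l14t.png',ti[...,::-1])
```

```text
[ 441.24648714 -190.59005799  164.99610009] 60.11513932438404 16.6667
s 238 211
t 280 186
```

View pics/l14s.png

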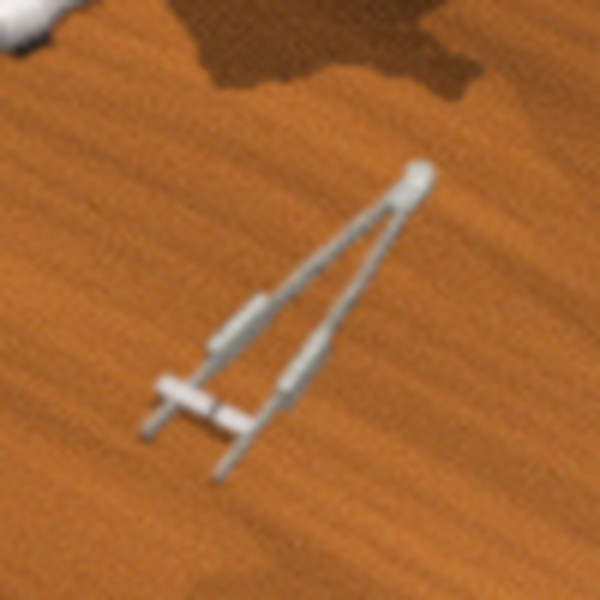

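View pics/l14t.png

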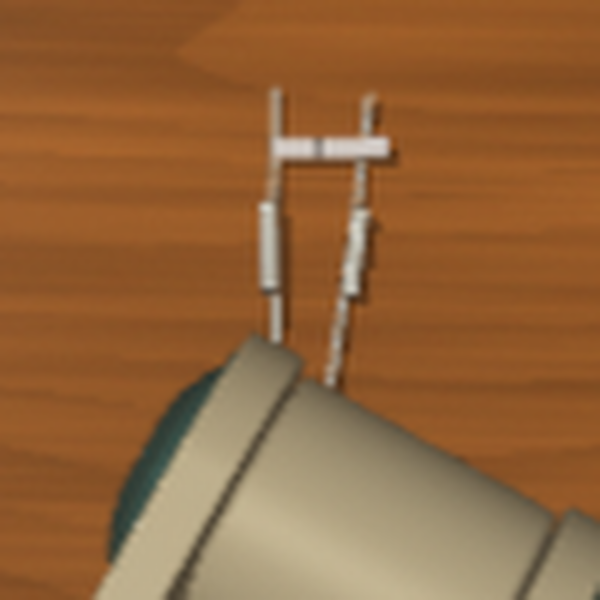

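The tweezers lie flat and open on the shelf in clear view. In the top crop the plates are at (270,248) and (354,253); in the scene crop they are at (303,368) and (240,325), with the bow at (420,170). I measure them for the regrasp.

Run:
```python
from h import *
s=dict(np.load('s14.npz'));c=dict(np.load('t14.npz'))
S=lambda x,y,z:onz(s,238+x/6-.42,211+y/6-.42,z); T=lambda x,y,z:onz(c,280+x/6-.42,186+y/6-.42,z)
R={}
for n,a,b,z in [('plL',T(270,248,18),S(303,368,18),18),('plR',T(355,252,18),S(240,325,18),18),('tipL',T(276,90,14),S(217,478,14),14),('tipR',T(370,95,14),S(147,435,14),14),]:
    R[n]=(a,b);print(n,np.round(a,1),np.round(b,1))
bow=S(420,165,14);print('bow',bow)
for i,nm in((0,'top'),(1,'scene')):
    m=(R['plL'][i]+R['plR'][i])/2;t=(R['tipL'][i]+R['tipR'][i])/2;d=t-m
    print(nm,'mid',np.round(m,1),'tip',np.round(t,1),np.linalg.norm(d[:2]),np.degrees(np.arctan2(d[1],d[0])),'plate sep',np.linalg.norm(R['plL'][i]-R['plR'][i]),'tips',np.linalg.norm(R['tipL'][i]-R['tipR'][i]))
    d=R['plL'][i]-R['plR'][i];print(np.degrees(np.arctan2(d[1],d[0]))-90)
d=(R['tipL'][1]+R['tipR'][1])/2-bow;print('scene axis',np.degrees(np.arctan2(d[1],d[0])),np.linalg.norm(d))
```

```text
plL [ 612.3 -175.6   18. ] [ 621.7 -171.4   18. ]
plR [ 611.5 -209.9   18. ] [ 617.8 -207.1   18. ]
tipL [ 678.6 -176.8   14. ] [ 684.5 -173.9   14. ]
tipR [ 677.6 -215.1   14. ] [ 683.  -211.4   14. ]
bow [ 501.32652076 -187.13960288   14.        ]
top mid [ 611.9 -192.8   18. ] tip [ 678.1 -196.    14. ] 66.27888116341124 -2.7572977508220133 plate sep 34.355024843801104 tips 38.37963324104232
-1.225991815724413
scene mid [ 619.7 -189.2   18. ] tip [ 683.7 -192.6   14. ] 64.0763874850432 -3.0331757558519397 plate sep 35.873215367987754 tips 37.51796564205159
-6.135051512112312
scene axis -1.7214474922190712 182.48585420273335
```

Along the axis I take 615 for the middle, between top at 612 and scene at 620, since scene was seen to read a few mm high. I aim about 7 mm towards the bow, nearer the centre of mass: TCP (608,−191). The axis is at −2.8°, already the tool's direction. I hover and check.

{"api": "move_arm", "payload": {"steps": [[0.04,0,0,0,0.7],[0.08,0,0,0,0.7],[0.12,0,0,0,0.7],[0.15,0,-0.02,0,0.7],[0.166,0,-0.05,0,0.7],[0.166,0,-0.075,0,0.7],[0.166,0,-0.095,0,0.7],[0.166,0,-0.11,0,0.7],[0.166,0,-0.115,0,0.7],[0.166,0,-0.115,0,0.7]]}}

```text
time_s: 17.5
eef_pos: [607.5, -189.9, 47.3]
eef_rot: [-3.14, 0.08, 0.004]
wrist_force: [-1.1, 0.0, 0.4]
opening: 59.6
```

```bash
python3 look.py 15
```

```text
[ 608.1 -190.3   49.1] [0.78 0.94 0.3 ] 59.88 17.55
scene crop origin 234 218
```

View pics/l15.png

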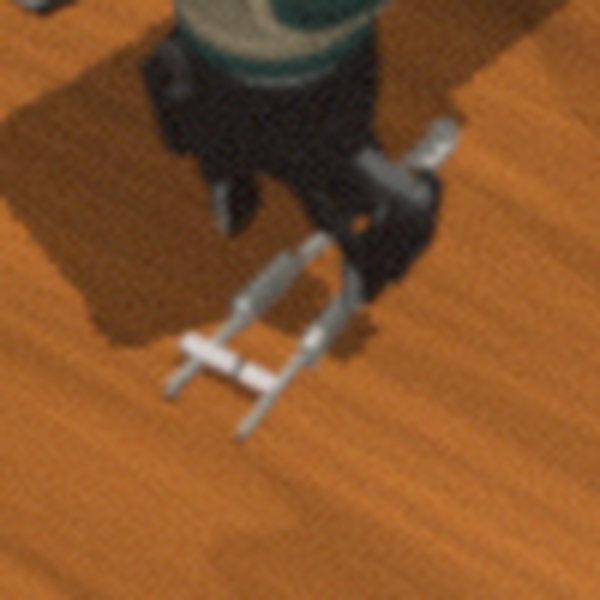

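Run:
```python
from h import *
s=dict(np.load('s15.npz'));e=np.array([608.1,-190.3,49.1])
a=np.array([np.cos(np.radians(-2.9)),np.sin(np.radians(-2.9)),0]);f=np.array([a[1],-a[0],0])
g=s['image'].max(-1);o=[]
for v in range(218,318):
    for u in range(234,334):
        if s['depth'][v,u]>0:
            r=world(s,u,v)-e
            if g[v,u]<75 and r[2]>-15: o.append((r[2],r@a,r@f,u-234,v-218))
o=np.array(o)
for lo,hi in((-70,-15),(15,70)):
    k=o[(o[:,2]>lo)&(o[:,2]<hi)&(o[:,0]<25)];k=k[k[:,0].argsort()];print('n',len(k));print(np.round(k[:8],1));
    print('axis pct',np.percentile(k[:,1],[5,50,95]).round(1),'f pct',np.percentile(k[:,2],[2,50,98]).round(1))
# tweezers points by depth: bright pixels low
print('plates')
for u,v in [(262,283),(275,270),(243,305),(290,262),(330,325),(320,340),(345,305),(310,350)]:
    r=world(s,234+u/6,218+v/6)-e;print((u,v),'axis %.1f f %.1f z %.1f'%(r@a,r@f,r[2]+e[2]))
```

```text
n 16
[[  4.4   8.7 -37.4  60.   49. ]
 [  7.3   7.7 -36.7  60.   48. ]
 [  8.    9.  -40.9  61.   49. ]
 [ 13.    3.8 -43.5  63.   47. ]
 [ 13.5  10.3 -45.1  62.   49. ]
 [ 13.5   7.9 -43.4  62.   48. ]
 [ 14.3   5.9 -41.9  62.   47. ]
 [ 14.4   8.8 -37.8  60.   47. ]]
axis pct [ 3.9  8.8 10.4] f pct [-44.7 -41.  -36. ]
n 44
[[-7.7 -5.1 31.5 42.  35. ]
 [-4.  -7.3 29.6 43.  34. ]
 [-3.7  0.8 29.9 41.  36. ]
 [-2.5  9.2 29.9 39.  38. ]
 [-1.2  5.9 29.1 40.  37. ]
 [-0.8  3.7 30.8 40.  36. ]
 [ 0.3 12.  30.8 38.  38. ]
 [ 1.1 -3.3 29.4 42.  34. ]]
axis pct [-7.3  3.5 12.5] f pct [27.9 30.  41.9]
plates
(262, 283) axis 13.0 f 13.9 z 21.2
(275, 270) axis 3.5 f 14.1 z 19.3
(243, 305) axis 24.2 f 16.2 z 15.8
(290, 262) axis -5.4 f 12.7 z 15.6
(330, 325) axis 9.8 f -20.3 z 13.6
(320, 340) axis 19.2 f -21.9 z 15.4
(345, 305) axis 11.8 f -31.2 z 43.0
(310, 350) axis 24.0 f -19.8 z 11.6
```

In the same camera the fingers and plates compare directly: the plates' middle is about 9–10 mm ahead of the pads and centred within 2 mm across. I move +3 mm and descend to TCP z ≈ 8.

{"api": "move_arm", "payload": {"steps": [[0.003,0,-0.01,0,0.7],[0.003,0,-0.02,0,0.7],[0.003,0,-0.029,0,0.7],[0.003,0,-0.035,0,0.7],[0.003,0,-0.039,0,0.7],[0.003,0,-0.041,0,0.7],[0.003,0,-0.041,0,0.7]]}}

```text
time_s: 18.13
eef_pos: [610.3, -190.4, 7.8]
eef_rot: [-3.14, 0.081, 0.001]
wrist_force: [0.2, 0.0, -0.6]
opening: 59.8
```

{"api": "move_arm", "payload": {"steps": [[0,0,0,0,0.6],[0,0,0,0,0.52],[0,0,0,0,0.48],[0,0,0,0,0.45],[0,0,0,0,0.43],[0,0,0,0,0.41],[0,0,0,0,0.39],[0,0,0,0,0.39]]}}

```text
time_s: 18.8
eef_pos: [610.9, -190.6, 8.8]
eef_rot: [3.14, -0.081, 0.002]
wrist_force: [1.0, 0.4, 2.5]
opening: 33.5
```

```bash
python3 look.py 16
```

```text
[ 611.  -190.6    8.8] [ 1.15 -0.45  3.36] 33.39 18.85
scene crop origin 234 227
```

View pics/l16.png

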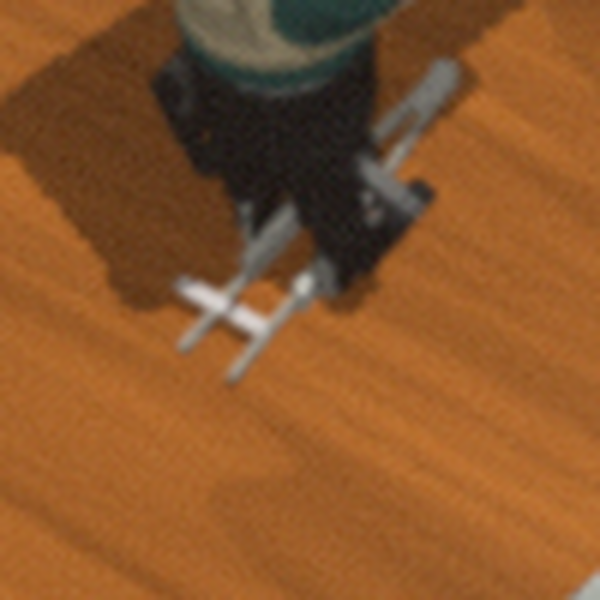

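{"api": "move_arm", "payload": {"steps": [[0,0,0.0005,0,0.38],[0,0,0.001,0,0.37],[0,0,0.001,0,0.36],[0,0,0.001,0,0.35],[0,0,0.001,0,0.34],[0,0,0.001,0,0.34]]}}

```text
time_s: 19.35
eef_pos: [610.5, -190.4, 9.3]
eef_rot: [3.141, -0.081, -0.001]
wrist_force: [-0.9, 0.2, 2.2]
opening: 29.0
```

```bash
python3 look.py 17
python3 - <<'E'
from h import *
c=shot('top','t17');x,y=map(int,proj(c,np.array([650,-190,9])));print(x-50,y-50)
cv2.imwrite('pics/l17t.png',cv2.resize(c['image'][y-50:y+50,x-50:x+50],(600,600),interpolation=cv2.INTER_LANCZOS4)[...,::-1])
E
```

```text
[ 610.5 -190.4    9.2] [0.72 0.98 2.28] 28.81 19.4
scene crop origin 234 227
280 162
```

View pics/l17.png

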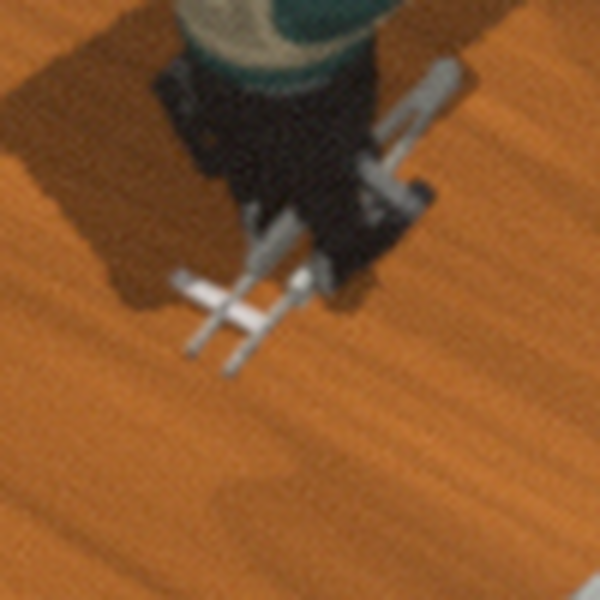

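View pics/l17t.png

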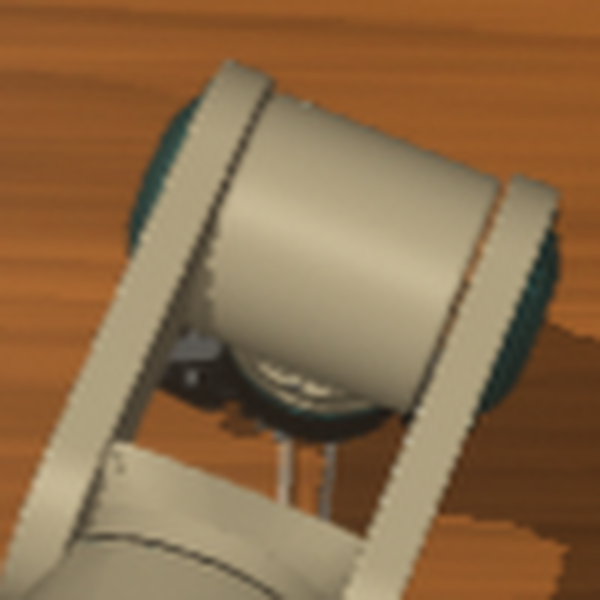

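The top view is blocked by the wrist. In the scene crop the tips are at (192,352) and (231,373), about 20.5 mm between arm centres, so a gap of ≈18 mm. The model gives 17 mm at opening 28.9, so they agree. I squeeze on towards the mark before lifting, since a firmer hold resists the pivoting.

{"api": "move_arm", "payload": {"steps": [[0,0,0,0,0.335],[0,0,0,0,0.33],[0,0,0,0,0.325],[0,0,0,0,0.32],[0,0,0,0,0.315],[0,0,0,0,0.315]]}}

```text
time_s: 19.95
eef_pos: [610.6, -190.5, 9.4]
eef_rot: [3.14, -0.081, -0.0]
wrist_force: [-0.9, -0.5, 2.1]
opening: 26.7
```

```bash
python3 look.py 18
```

```text
[ 610.6 -190.4    9.4] [ 0.24 -0.63  2.76] 27.09 20.0
scene crop origin 234 227
```

View pics/l18.png

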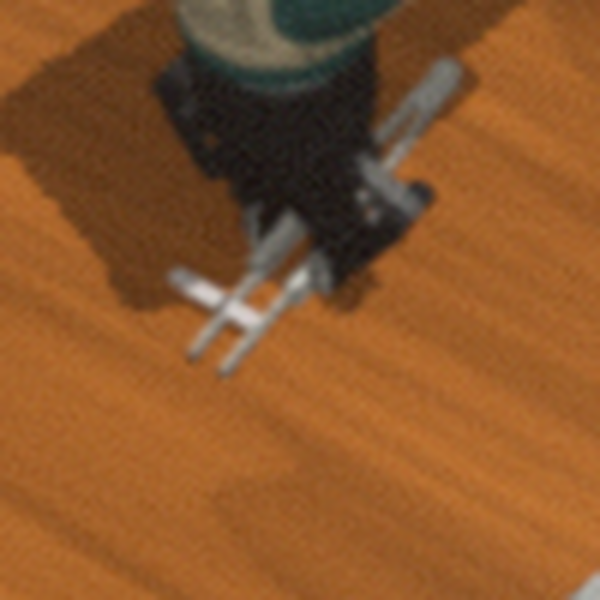

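{"api": "move_arm", "payload": {"steps": [[0,0,0.002,0,0.315],[0,0,0.005,0,0.315],[0,0,0.01,0,0.315],[0,0,0.016,0,0.315],[0,0,0.023,0,0.315],[0,0,0.028,0,0.315],[0,0,0.03,0,0.315],[0,0,0.03,0,0.315]]}}

```text
time_s: 20.67
eef_pos: [611.1, -190.6, 40.5]
eef_rot: [3.14, -0.081, 0.003]
wrist_force: [-0.0, -0.1, -0.6]
opening: 27.1
```

```bash
python3 look.py 19
```

```text
[ 610.8 -190.5   39.9] [ 0.78 -0.95 -0.42] 26.88 20.72
scene crop origin 233 221
```

View pics/l19.png

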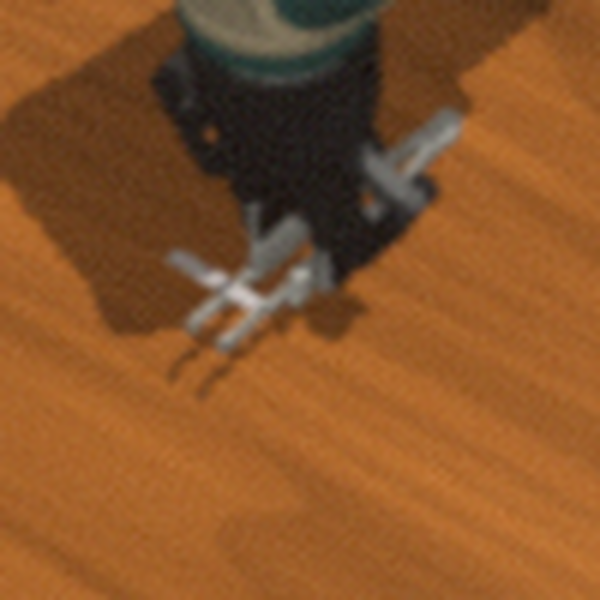

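```bash
cat > tilt.py <<'E'
from h import *
import sys
s=dict(np.load('s%s.npz'%sys.argv[1]));x0,y0=map(int,sys.argv[2:4]);e=ctrl.read_state()['eef_pos']
for k in sys.argv[4:]:
    u,v=map(float,k.split(','));r=world(s,x0+u/6,y0+v/6);print((u,v),'rel',np.round(r-e,1),'z',round(r[2],1))
E
python3 tilt.py 19 233 221 192,328 224,348 210,310 240,330 255,293 275,245 300,275 290,230 415,155 430,135 448,120 455,122
```

```text
(192.0, 328.0) rel [68.9 -9.7 16.5] z 56.4
(224.0, 348.0) rel [68.7  6.2 14.1] z 54.0
(210.0, 310.0) rel [57.2 -8.7 15.4] z 55.3
(240.0, 330.0) rel [58.5  7.4 15.2] z 55.1
(255.0, 293.0) rel [ 13.2 -20.5 -42.3] z -2.4
(275.0, 245.0) rel [13.1 -6.2  9.2] z 49.1
(300.0, 275.0) rel [21.  12.1 11.1] z 51.0
(290.0, 230.0) rel [ 0.5 -7.3  3.5] z 43.4
(415.0, 155.0) rel [-84.4   1.5 -38.5] z 1.3
(430.0, 135.0) rel [-90.4   6.  -26.5] z 13.3
(448.0, 120.0) rel [-103.1    7.7  -28.9] z 11.0
(455.0, 122.0) rel [-103.2   11.4  -27.7] z 12.2
```

The tweezers have tilted 15°: the bow top is still at z ≈ 11 on the shelf and the tips are at z ≈ 55. At 27 mm the plates aren't quite parallel, so the pads bear on an edge. I set them back down, squeeze to the parallel setting (26 mm) and try again.

{"api": "move_arm", "payload": {"steps": [[0,0,-0.006,0,0.315],[0,0,-0.014,0,0.315],[0,0,-0.021,0,0.315],[0,0,-0.027,0,0.315],[0,0,-0.031,0,0.33],[0,0,-0.032,0,0.345],[0,0,-0.032,0,0.33],[0,0,-0.032,0,0.32],[0,0,-0.032,0,0.31],[0,0,-0.032,0,0.308]]}}

```text
time_s: 21.55
eef_pos: [610.8, -190.5, 7.9]
eef_rot: [3.14, -0.081, 0.001]
wrist_force: [-2.2, 0.9, 4.3]
opening: 26.1
```

```bash
python3 look.py 20
```

```text
[ 610.9 -190.5    7.9] [-1.51  0.62  5.94] 25.96 21.6
scene crop origin 234 227
```

View pics/l20.png

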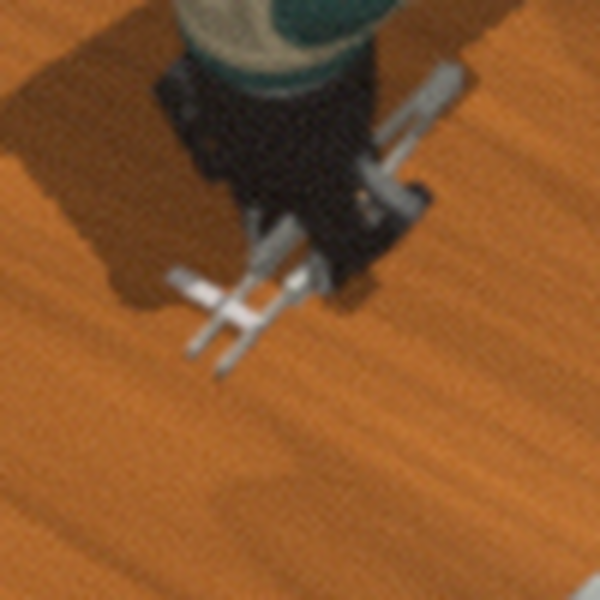

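{"api": "move_arm", "payload": {"steps": [[0,0,0.002,0,0.308],[0,0,0.005,0,0.308],[0,0,0.01,0,0.308],[0,0,0.016,0,0.308],[0,0,0.023,0,0.308],[0,0,0.028,0,0.308],[0,0,0.03,0,0.308],[0,0,0.03,0,0.308]]}}

```text
time_s: 22.27
eef_pos: [611.1, -190.6, 38.5]
eef_rot: [3.14, -0.081, 0.003]
wrist_force: [-0.7, -0.3, -0.2]
opening: 26.0
```

```bash
python3 look.py 21
```

```text
[ 610.9 -190.5   37.9] [ 0.19  0.   -0.4 ] 26.17 22.32
scene crop origin 233 221
```

View pics/l21.png

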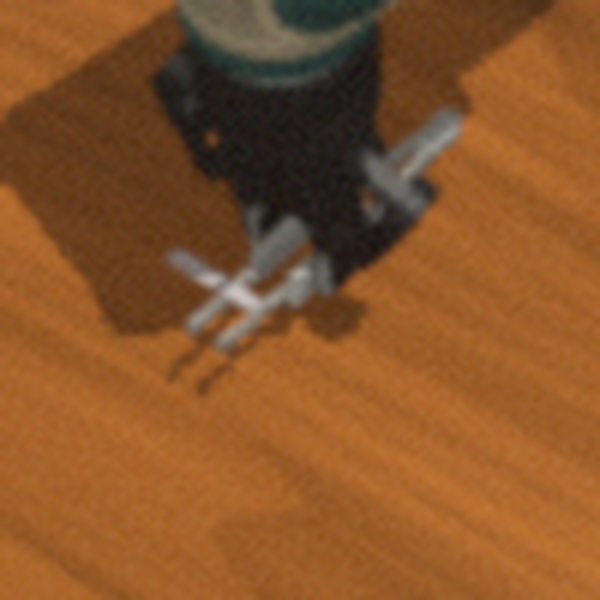

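The tweezers still pivot at 26 mm. The upward force of 3–6 N while squeezing shows the fingertips touch the shelf at this height, so the vertical overlap is full. The tip picture suggests the gap is still over 12, and before the mark only the plates' front edges bear. I measure the gap more carefully with intensity profiles across the arms, using the relaxed 36 mm as reference.

```bash
cat > gap.py <<'E'
from h import *
import sys
from scipy.ndimage import map_coordinates
def prof(tag,tip,ang,z,cam='s',offs=(6,9,12,15),half=30,d=None):
    c=dict(np.load(tag+'.npz'));im=c['image'].astype(float);sat=im[...,2]-0.45*im[...,0]  # blue relative: metal bright, wood low
    a=np.array([np.cos(np.radians(ang)),np.sin(np.radians(ang)),0]);n=np.array([-a[1],a[0],0]);res=[]
    for o in offs:
        t=np.arange(-half,half+.1,.5);P=np.array([proj(c,np.r_[tip,z]-o*a+k*n) for k in t])
        v=map_coordinates(sat,[P[:,1],P[:,0]],order=1);v=v-np.median(v)
        w=[]
        for m in (t>0,t<=0):
            k=np.where(m,v,-1e9).argmax();sel=abs(t-t[k])<=4;vv=np.clip(v[sel]-.25*v[k],0,None);w.append((vv*t[sel]).sum()/vv.sum())
        res.append(w+[w[0]-w[1]])
    return np.array(res)
if __name__=='__main__':
    for tag,tip,z in (('s14',(683.7,-192.6),14),('s16',None,14),('s17',None,14),('s18',None,14),('s20',None,14)):
        tip=tip or (682.5,-193);r=prof(tag,np.array(tip),-2.9,z);print(tag,np.round(r,1).tolist())
E
python3 gap.py
```

```text
s14 [[17.8, -20.4, 38.2], [17.5, -20.1, 37.6], [17.5, -19.6, 37.2], [17.5, -19.9, 37.4]]
s16 [[13.9, -11.7, 25.6], [13.7, -11.3, 25.0], [13.7, -11.4, 25.1], [13.5, -11.7, 25.1]]
s17 [[11.1, -8.3, 19.4], [10.8, -8.5, 19.3], [10.7, -8.6, 19.3], [10.7, -8.7, 19.4]]
s18 [[9.2, -7.1, 16.2], [9.2, -7.1, 16.3], [9.4, -6.9, 16.3], [9.3, -7.0, 16.4]]
s20 [[8.0, -7.7, 15.7], [8.4, -7.6, 16.0], [8.2, -7.3, 15.6], [8.1, -7.3, 15.5]]
```

The profiles give gaps of ≈23.4, 17.2, 14.1 and 13.4 mm at openings 33.4, 28.9, 27.0 and 26.0. The stated law gives 24.2, 16.8, 13.6 and 12.0, so the opening reading is trustworthy to about 1 mm. To cut the tipping moment I set them down, regrip 8 mm further towards the bow and squeeze just past parallel, to ≈25.3 mm (gap ≈ 11).

{"api": "move_arm", "payload": {"steps": [[0,0,-0.008,0,0.308],[0,0,-0.016,0,0.308],[0,0,-0.023,0,0.308],[0,0,-0.027,0,0.308],[0,0,-0.028,0,0.34],[0,0,-0.028,0,0.42],[0,0,-0.028,0,0.55],[0,0,-0.028,0,0.6],[-0.004,0,-0.028,0,0.6],[-0.008,0,-0.028,0,0.6]]}}

```text
time_s: 23.15
eef_pos: [602.4, -190.5, 9.5]
eef_rot: [3.14, -0.081, 0.0]
wrist_force: [-0.2, 0.1, 0.4]
opening: 50.8
```

{"api": "move_arm", "payload": {"steps": [[0,0,0,0,0.5],[0,0,0,0,0.44],[0,0,0,0,0.4],[0,0,0,0,0.37],[0,0,0,0,0.35],[0,0,0,0,0.33],[0,0,0,0,0.32],[0,0,0,0,0.31],[0,0,0,0,0.308],[0,0,0,0,0.308]]}}

```text
time_s: 23.98
eef_pos: [603.1, -190.6, 10.0]
eef_rot: [3.14, -0.081, 0.002]
wrist_force: [-0.4, 0.1, 5.7]
opening: 26.4
```

```bash
python3 look.py 22
python3 - <<'E'
from gap import *
print(prof('s22',np.array([682.5,-193]),-2.9,14).round(1).tolist())
E
```

```text
[ 603.1 -190.6   10. ] [-0.6  -0.27  4.5 ] 26.8 24.03
scene crop origin 236 225
[[7.3, -8.2, 15.6], [7.3, -8.5, 15.7], [7.0, -8.6, 15.7], [7.1, -8.7, 15.8]]
```

View pics/l22.png

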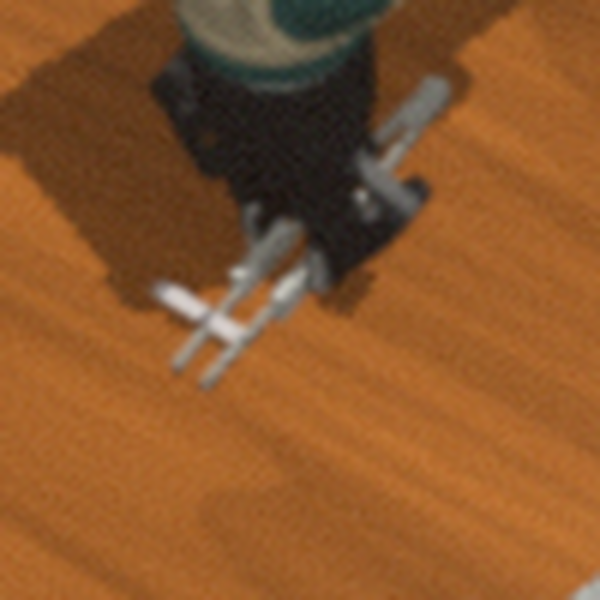

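{"api": "move_arm", "payload": {"steps": [[0,0,0.0005,0,0.305],[0,0,0.001,0,0.302],[0,0,0.001,0,0.299],[0,0,0.001,0,0.297],[0,0,0.001,0,0.297]]}}

```text
time_s: 24.45
eef_pos: [602.5, -190.5, 10.1]
eef_rot: [3.14, -0.081, -0.0]
wrist_force: [1.0, 0.2, 0.9]
opening: 25.9
```

```bash
python3 look.py 23
python3 - <<'E'
from gap import *
print(prof('s23',np.array([682.5,-193]),-2.9,14).round(1).tolist())
E
```

```text
[ 602.5 -190.5   10.1] [ 1.05 -0.53  1.38] 25.7 24.5
scene crop origin 236 224
[[6.4, -7.6, 14.1], [6.5, -7.5, 14.0], [6.5, -7.6, 14.1], [6.9, -7.5, 14.4]]
```

{"api": "move_arm", "payload": {"steps": [[0,0,0.001,0,0.297],[0,0,0.003,0,0.297],[0,0,0.006,0,0.297],[0,0,0.011,0,0.297],[0,0,0.017,0,0.297],[0,0,0.023,0,0.297],[0,0,0.028,0,0.297],[0,0,0.03,0,0.297],[0,0,0.03,0,0.297]]}}

```text
time_s: 25.25
eef_pos: [603.0, -190.6, 41.4]
eef_rot: [3.14, -0.081, 0.002]
wrist_force: [0.6, -0.2, -0.3]
opening: 25.1
```

```bash
python3 look.py 24
```

```text
[ 602.7 -190.5   40.7] [-0.44 -0.46 -1.1 ] 25.88 25.3
scene crop origin 235 218
```

View pics/l24.png

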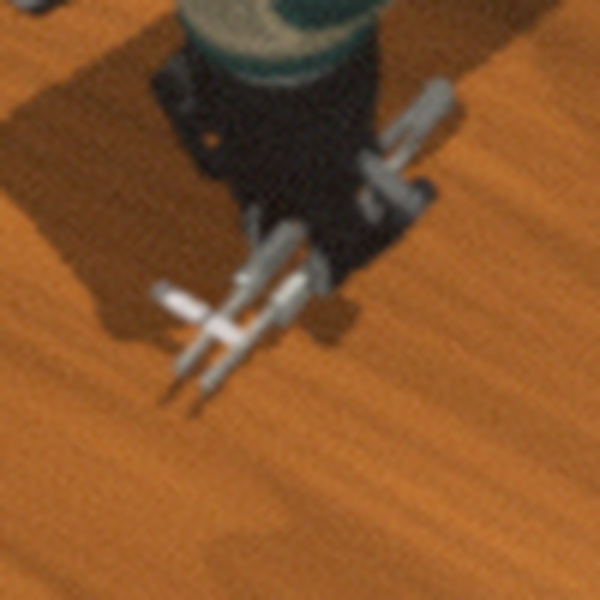

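Now the tweezers come up level: the tips, at (180,372) and (208,388), stay above their shadow and the bow stays at gripper height. The gap before the lift was 14.1−2.2 ≈ 11.9 mm. I check the attitude, then raise slowly.

```bash
python3 tilt.py 24 235 218 180,372 207,388 195,350 225,368 250,280 293,285 430,100 443,90 410,125
```

```text
(180.0, 372.0) rel [ 79.1 -10.   -2.9] z 37.9
(207.0, 388.0) rel [81.8  6.1  2.3] z 43.0
(195.0, 350.0) rel [69.2 -8.8  2.1] z 42.8
(225.0, 368.0) rel [68.2  5.6 -1.3] z 39.4
(250.0, 280.0) rel [31.  -6.3  7.9] z 48.6
(293.0, 285.0) rel [23.4 10.7  7.7] z 48.5
(430.0, 100.0) rel [-95.    4.9  -1.9] z 38.9
(443.0, 90.0) rel [-101.8    7.5   -0.3] z 40.4
(410.0, 125.0) rel [-78.8   4.5  -2.1] z 38.7
```

{"api": "move_arm", "payload": {"steps": [[0,0,0.003,0,0.297],[0,0,0.009,0,0.297],[0,0,0.018,0,0.297],[0,0,0.03,0,0.297],[0,0,0.045,0,0.297],[0,0,0.06,0,0.297],[0,0,0.075,0,0.297],[0,0,0.087,0,0.297],[0,0,0.096,0,0.297],[0,0,0.1,0,0.297]]}}

```text
time_s: 26.13
eef_pos: [603.2, -190.7, 142.7]
eef_rot: [3.139, -0.081, 0.004]
wrist_force: [0.6, 0.2, -0.4]
opening: 25.6
```

```bash
python3 look.py 25
```

```text
[ 603.2 -190.7  142.6] [-0.76 -1.16  0.01] 25.28 26.18
scene crop origin 233 196
```

View pics/l25.png

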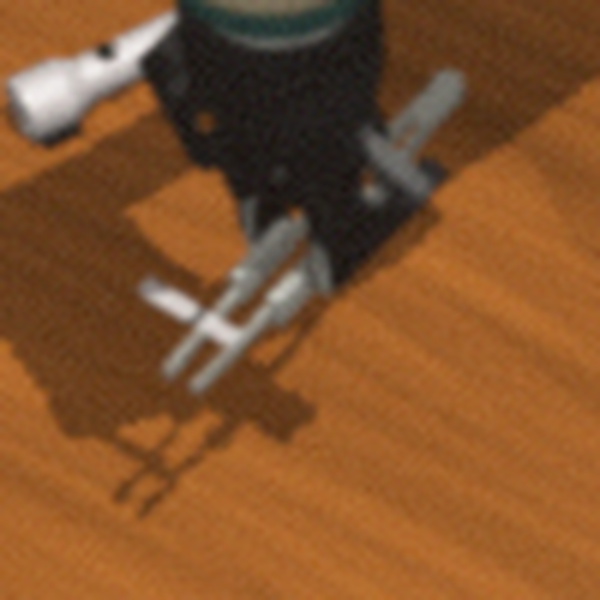

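The tweezers are level (tips z ≈ 40, bow z ≈ 39 at the first check), and the hold stays level at TCP z = 143. I raise them to 25 cm.

{"api": "move_arm", "payload": {"steps": [[0,0,0.003,0,0.297],[0,0,0.01,0,0.297],[0,0,0.02,0,0.297],[0,0,0.034,0,0.297],[0,0,0.05,0,0.297],[0,0,0.067,0,0.297],[0,0,0.083,0,0.297],[0,0,0.097,0,0.297],[0,0,0.107,0,0.297],[0,0,0.112,0,0.297]]}}

```text
time_s: 27.02
eef_pos: [602.9, -190.6, 254.5]
eef_rot: [3.14, -0.081, 0.004]
wrist_force: [0.2, 0.2, -1.3]
opening: 25.7
```

{"api": "move_arm", "payload": {"steps": [[0,0,0.001,0,0.297],[0,0,0.001,0,0.297],[0,0,0.001,0,0.297],[0,0,0.001,0,0.297],[0,0,0.001,0,0.297],[0,0,0.001,0,0.297]]}}

```text
time_s: 27.52
eef_pos: [602.5, -190.4, 252.7]
eef_rot: [-3.14, 0.081, 0.001]
wrist_force: [0.1, 0.2, -0.5]
opening: 25.2
```

```bash
python3 look.py 26
python3 - <<'E'
from h import *
c=shot('top','t26');e=ctrl.read_state()['eef_pos'];x,y=map(int,proj(c,e+[60,0,0]));print('top origin',x-40,y-40)
cv2.imwrite('pics/l26t.png',cv2.resize(c['image'][y-40:y+40,x-40:x+40],(600,600),interpolation=cv2.INTER_LANCZOS4)[...,::-1])
E
```

```text
[ 602.5 -190.4  252.9] [-0.77  0.39 -0.15] 25.41 27.57
scene crop origin 231 167
top origin 295 141
```

View pics/l26.png

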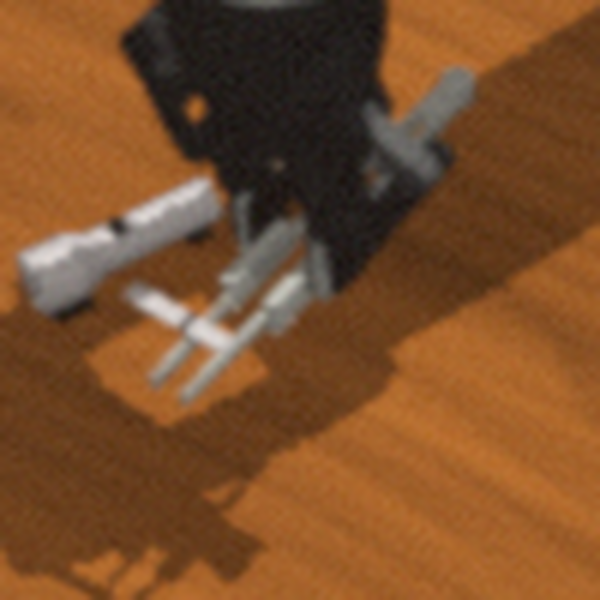

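View pics/l26t.png

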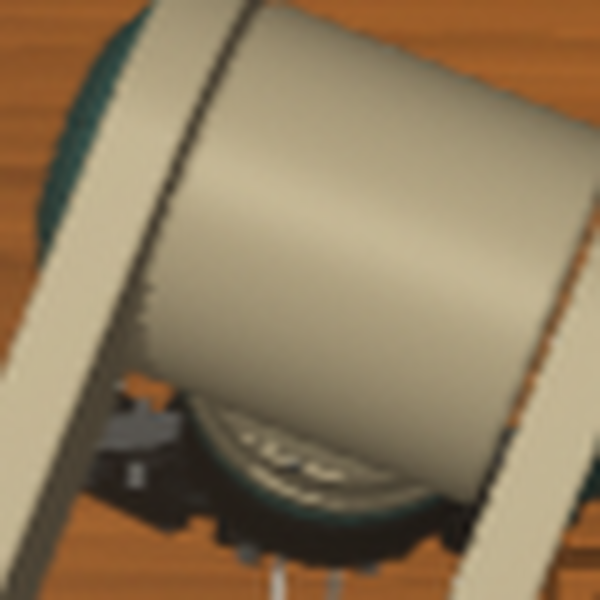

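The tweezers are level at 25 cm. In the scene crop the strip's dark line, at about (188,325), lies at the right arm's outer edge. I measure the gap here.

```bash
python3 tilt.py 26 231 167 152,380 185,397 170,358 205,375 265,240 455,85
python3 - <<'E'
from gap import *
for z in (250,255): print(z,prof('s26',np.array([684,-192.5]),-2.9,z,offs=(8,11,14)).round(1).tolist())
s=dict(np.load('s26.npz'));cv2.imwrite('pics/m26.png',cv2.resize(s['image'][205:240,248:283],(700,700),interpolation=cv2.INTER_LANCZOS4)[...,::-1])
E
```

```text
(152.0, 380.0) rel [ 80.3 -10.8  -0.8] z 252.2
(185.0, 397.0) rel [78.3  2.  -4.3] z 248.7
(170.0, 358.0) rel [70.2 -9.7  1.7] z 254.8
(205.0, 375.0) rel [69.3  5.   0.8] z 253.8
(265.0, 240.0) rel [11.3 -7.6  9.1] z 262.1
(455.0, 85.0) rel [-96.3   7.8   1.4] z 254.4
250 [[3.0, -11.1, 14.1], [3.1, -11.1, 14.2], [3.1, -11.4, 14.6]]
255 [[5.7, -8.4, 14.1], [5.8, -8.7, 14.5], [5.5, -8.6, 14.1]]
```

View pics/m26.png

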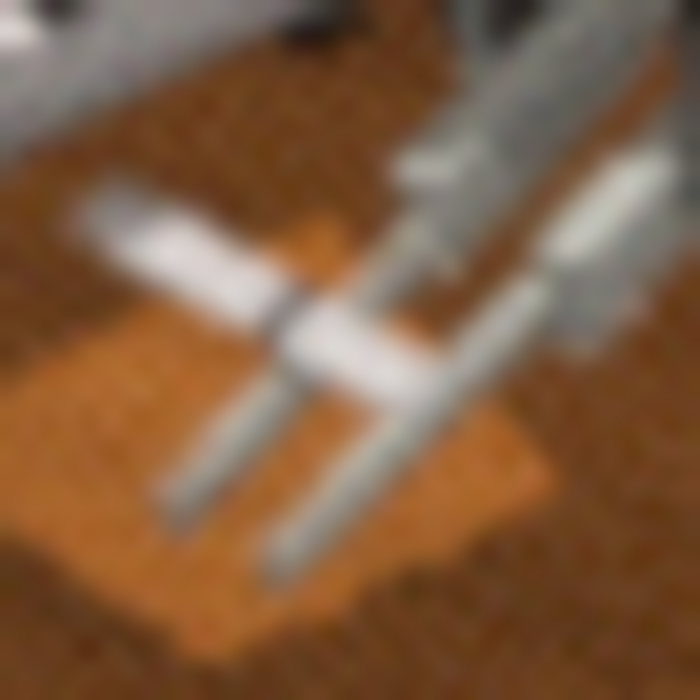

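The dark line, at about (290,310), sits at the right arm's outer edge, and the profile gives 14.2 − 2.2 ≈ 12.0 mm. I hold for a few seconds and recheck for creep.

{"api": "move_arm", "payload": {"steps": [[0,0,0,0,0.297],[0,0,0,0,0.297],[0,0,0,0,0.297],[0,0,0,0,0.297],[0,0,0,0,0.297],[0,0,0,0,0.297],[0,0,0,0,0.297],[0,0,0,0,0.297],[0,0,0,0,0.297],[0,0,0,0,0.297]]}}

```text
time_s: 28.45
eef_pos: [602.6, -190.5, 253.3]
eef_rot: [3.14, -0.081, 0.0]
wrist_force: [-0.0, 0.4, -0.3]
opening: 25.6
```

{"api": "move_arm", "payload": {"steps": [[0,0,0,0,0.297],[0,0,0,0,0.297],[0,0,0,0,0.297],[0,0,0,0,0.297],[0,0,0,0,0.297],[0,0,0,0,0.297],[0,0,0,0,0.297],[0,0,0,0,0.297],[0,0,0,0,0.297],[0,0,0,0,0.297]]}}

```text
time_s: 29.28
eef_pos: [602.6, -190.5, 253.3]
eef_rot: [3.14, -0.081, 0.0]
wrist_force: [-0.7, -1.0, -0.7]
opening: 25.7
```

{"api": "move_arm", "payload": {"steps": [[0,0,0,0,0.297],[0,0,0,0,0.297],[0,0,0,0,0.297],[0,0,0,0,0.297],[0,0,0,0,0.297],[0,0,0,0,0.297],[0,0,0,0,0.297],[0,0,0,0,0.297],[0,0,0,0,0.297],[0,0,0,0,0.297]]}}

```text
time_s: 30.12
eef_pos: [602.6, -190.5, 253.3]
eef_rot: [3.14, -0.081, -0.0]
wrist_force: [-0.6, -0.9, 0.5]
opening: 25.3
```

```bash
python3 look.py 27; python3 tilt.py 27 231 167 152,380 185,397 170,358 205,375 455,85
python3 - <<'E'
from gap import *
print(prof('s27',np.array([684,-192.5]),-2.9,253,offs=(8,11,14)).round(1).tolist())
A=dict(np.load('s26.npz'));B=dict(np.load('s27.npz'))
print('max change crop',np.abs(A['image'][200:245,245:310].astype(int)-B['image'][200:245,245:310]).mean())
T0=dict(np.load('top0.npz'));c=shot('top','t27')
for n,(x0,y0,x1,y1) in {'torch':(390,250,430,310),'bulb':(400,170,450,220),'shoehorn':(450,220,495,305)}.items(): print(n,np.abs(T0['image'][y0:y1,x0:x1].astype(int)-c['image'][y0:y1,x0:x1]).mean().round(2))
for u,v in [(165,103),(215,117),(262,130)]: print(np.round(world(c,u,v)))
E
```

```text
[ 602.6 -190.4  253.3] [-0.25 -0.76  0.08] 25.6 30.17
scene crop origin 231 167
(152.0, 380.0) rel [ 80.2 -10.9  -1.2] z 252.2
(185.0, 397.0) rel [80.8  4.4  0.2] z 253.5
(170.0, 358.0) rel [ 69.9 -10.    1. ] z 254.3
(205.0, 375.0) rel [68.8  4.7 -0.1] z 253.2
(455.0, 85.0) rel [-98.    6.7  -1.1] z 252.3
[[4.0, -9.9, 14.0], [4.3, -9.9, 14.2], [4.4, -10.1, 14.5]]
max change crop 3.7305982905982904
torch 22.49
bulb 5.61
shoehorn 6.05
[922. 233.   3.]
[886. 104.  11.]
[860. -14.  -1.]
```

View pics/t27.png

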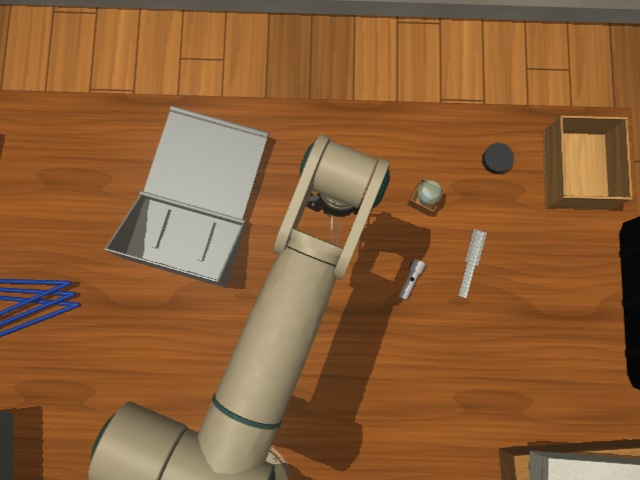

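View pics/l27.png

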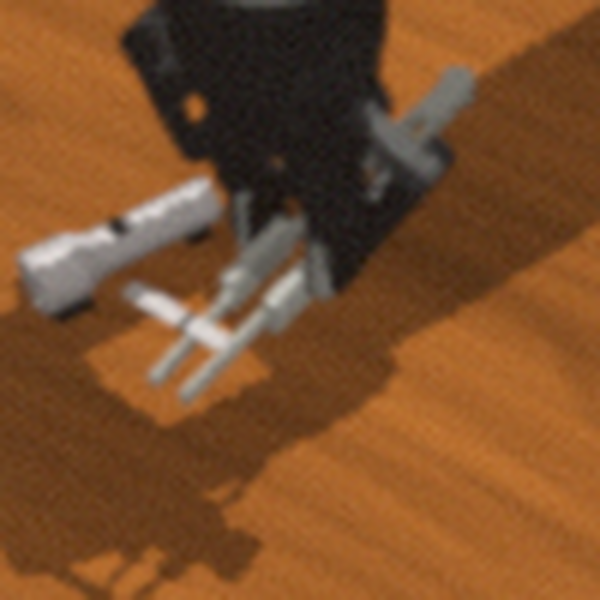

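The top view shows the flap still fully open, the box empty and the bystanders in place. The torch image differs only because the arm's shadow now falls on it. The tweezers haven't moved in 2.6 s. Handing in.

```bash
python3 -c "
from plant import ctrl
print(ctrl.sign_off())"
```

```text
the job is handed in; nothing more can be done
None
```

The job is handed in at about 30 s. The flap is fully open and the tweezers are held level about 25 cm above the shelf, at a tip gap of about 12 mm. `sign_off` gave no verdict.

**How it went:** I pushed the bar forwards with closed fingers until the flap sank open. The first grasp was too loose, at an opening of 31 mm. The tweezers pivoted bow-down in the pads as they came out of the box. I laid them on free shelf by dragging the bow and regripped on the plates. They tipped again at openings of 27 and 26 mm. Gripping 8 mm nearer the bow and commanding about 25.3 mm lifted them level.

**Last checks:**
- **Gap:** the image profile gave about 12.0 mm before and after a 2.6 s hold, and the gauge's dark line sits at the right arm's outer edge.
- **Hold:** the opening reading stayed at 25.3–25.7 mm, tips and bow are both at z ≈ 253 mm, and there was no visible movement.
- **Scene:** the flap is down and the box empty. The torch, bulb and shoehorn show no movement in the top view.

**Disagreements:**
- The two cameras differ by 4–10 mm in x, so I set the grasp by comparing fingers and plates in the same picture.
- The measured opening suggests a gap of about 11.3 mm against the image's 12.0. That is within the 3 mm tolerance.
- The top view could not confirm the gap because the wrist blocks it.

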